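# Pack the roast sample box and close its lid

## Task

Pack the wooden sample box for dispatch: take the tall green tin out and put it on the red tray, and lay every coffee brick on the bench flat on the box floor, none standing on edge or stacked, so that all lie below the yellow ledges. Square the aluminium lid up on the bench, flat against both fences of the steel corner stop, before you pick it up, then seat it level in the box mouth, down on both ledges, and let go. Do not knock over or shift the white cup.

Things in the scene. Friction and masses are not known exactly. Their poses are not given: they have to be found in the camera images.
- box_floor (a point): Centre of the inner floor, 4 mm above the bench, of a fixed wooden open box: outside 132 (x, across) x 214 (y, along) x 46 mm high, walls 4 mm, z up. At each y end a yellow ledge, 10 mm wide and 31 mm above the floor, runs right across, leaving 124 (x) x 186 (y) mm of floor. Four bricks fit side by side at y = -69, -23, 23, 69 mm, their long sides along x.
- box_seat (a point): Centre of the box mouth at the height of the two ledges' tops, 35 mm above the bench, same axes as the box floor point. The mouth above the ledges is 124 (x) x 206 (y) mm and 11 mm deep. The lid lies on the ledges inside the walls, its long side along y, 3 mm clear all round, plate top 4 mm below the rim, its grip centre 19 mm above this point (a half turn is as good).
- lid_grip (a point): Centre of the grip bar of the loose aluminium lid (220 g): a plate 118 (x) x 200 (y) x 7 mm (its lowest 3 mm is 2 mm smaller on each side) with a black bar standing on its middle, 16 (x) x 90 (y) mm and 24 mm tall. The point is 19 mm above the lid's underside. The lid starts flat on the bench, skewed, some centimetres off both fences.
- jig: Steel corner stop fixed to the bench: two fences 14 mm high and thick. Origin: their inner corner, at bench height. One fence runs along +y (170 mm), its face at x = 0; the other along -x (115 mm), its face at y = 0. Squared, the lid's long side lies on the first, its short side on the second, its axes parallel to these (or half a turn round), its grip centre at x = -59, y = 100, z = 19 mm.
- brick1_c (a point): Centre of a loose brown vacuum-packed coffee brick, hard, 54 (x) x 40 (y) x 26 mm (z), 70 g; starts lying flat on the bench with a paper label on top. Two to four of the four bricks are there; the others are absent.
- brick2_c (a point): Centre of a loose brown vacuum-packed coffee brick, hard, 54 (x) x 40 (y) x 26 mm (z), 70 g; starts lying flat on the bench with a paper label on top. Two to four of the four bricks are there; the others are absent.
- brick3_c (a point): Centre of a loose brown vacuum-packed coffee brick, hard, 54 (x) x 40 (y) x 26 mm (z), 70 g; starts lying flat on the bench with a paper label on top. Two to four of the four bricks are there; the others are absent.
- brick4_c (a point): Centre of a loose brown vacuum-packed coffee brick, hard, 54 (x) x 40 (y) x 26 mm (z), 70 g; starts lying flat on the bench with a paper label on top. Two to four of the four bricks are there; the others are absent.
- tin_c (a point): Centre of a tall square green tin with a brass cap, loose, 48 x 48 mm and 84 mm tall (z up), 150 g; starts standing in the box, too tall for the lid.
- tray: Square red tray fixed to the bench, 116 x 116 mm, rim 9 mm high and 4 mm thick, floor 4 mm. Origin: centre of its underside, at bench height.
- cup: White ceramic cup standing on the bench, 72 mm across, 60 mm tall; origin at the centre of its foot. Not part of the job.

How it is judged:
By the outcome, as a careful person would: the job done as asked, in the order asked, and still so for the second after the job is handed in, with the robot touching nothing.
Of brick1, brick2, brick3, brick4 only 2 to 4 are there at a start; the rules pass over those that are not, and their reading is None.
At some moment in a run one of brick1, brick2, brick3, brick4, lid may be knocked a few centimetres aside while the robot is not near it.
Once in a run the grip may slacken for a moment while it holds something.
It also fails if it takes over 210 s, if anything falls off the work surface, if the arm or the gripper's body presses on something with over 40 N, if the wrist force passes 120 N, or if a joint passes its speed limit or range.

## Robot

A 7-joint arm with a two-finger parallel gripper is mounted at the origin on the work surface. World frame = base frame: x ahead of the robot, y to its left, z up, the work surface at z = 0. Lengths are in m, angles in rad, forces in N, time in s.
With the tool pointing down it reaches from about 0.425 to 0.925 m from the base axis. Payload 6.8 kg.
Tool frame: the origin (TCP) lies midway between the tips of the shut fingers; the grasp point (between the pads) lies 19 mm behind it; z points along the fingers, y is the line along which they close (so a half turn about z gives the same grasp; the last joint's range is limited). The gripper opens to 85 mm and grips with 20 to 120 N. Pads are 22 mm wide; open, the fingers measure 114 mm over their backs; the gripper's body (76 mm by 85 mm) begins 54 mm behind the grasp point. The pads swing forward as they close: fully open they stand 13 mm farther back than shut.
Start: joints at [-1.279, 0.477, 0.022, 1.555, -0.011, 1.109, -0.083], TCP at [0.263, 0.622, 0.231] pointing down, gripper open.
Joint ranges: [-2.96, 2.96], [-0.34, 2.1], [-1.41, 1.46], [0.24, 2.44], [-1.37, 4.51], [0.17, 1.92], [-2.96, 2.96]. Speed limits (rad/s): [2.39, 2.39, 3.14, 3.14, 3.14, 3.14, 3.14].

## Interface

Orientations are given as a unit quaternion [w, x, y, z].
In Python, from station import bot, imaging gives the robot as it stands.
- The arm moves only by the tool move_arm, never from a script. Its argument "commands" is a list that holds one entry, the list of rows, each a list of 7 numbers: the shift along the tool's x, y, z in m, then the turn, a rotation vector about the tool's x, y, z in degrees, then the finger opening in m, from 0 to 0.0854. In form: [[[x, y, z, rx, ry, rz, grip], ...]]. A call has 1 to 20 rows; each row shifts and turns the commanded pose from where the row before left it, along the tool's axes as they then stand; what a row does not reach is not made up. A row lasts 1/8 s, in which the tool goes at most 62.5 mm and 10.7 degrees, less where a joint would pass 70% of its speed; a pose out of reach is approached as far as the arm can. A call is refused whole if a number of a shift passes 0.0625 or a number of a turn 10.7, either way. A call with a gripper value outside its range is refused whole. The fingers move at their own pace and stop on an object; "squeeze" is the grip in N (left out, the last holds). Time passes only in rows, so rows that do not move let the fingers close. It gives the time, the measured TCP pose, the force, the opening and the grip force at its end, in the units of the state.
- bot.get_obs(): the state, without advancing time (a new reading comes with each control period).
- imaging.read_camera(name): name is "side" or "top"; returns the picture (400x640x3 uint8, red, green, blue); there is no depth.
- imaging.calibration(name): a dict with "intrinsics" (3x3 intrinsics, pixels), "extrinsics" (4x4, takes a point from camera to world coordinates). Camera axes: x right, y down, z forward; pixel columns grow to the right and rows downward; lengths in m; the calibration is good to about 2 mm. A picture is of the moment at which its call begins. calibration takes no time and is no camera call.
- bot.hand_in(): hands the job in; it is judged then, once.
The state is a dict: "t": time; "q": joint angles; "joint_vel": joint speeds; "joint_torque": joint torques, N m; "eef_pos": TCP position; "tool_rot": TCP orientation; "contact_force": force on the tool from outside, world axes, zero at the start; "torque": the same for the moment, N m; "gripper_width": opening from 0.0 (shut) to 1.0 (fully open); "grasp_force": force on a finger pad.
Only numpy, scipy, OpenCV 4.12 (cv2) and the standard library are available. Lean on these libraries where they do the work, as an engineer would, in place of code of your own. Each camera call takes 0.05 s, during which the arm holds its last target. There are 200 camera calls.

## Working session

There is one attempt and no reset: what is moved stays moved. The work goes in short steps, Python scripts to look and compute and a tool call to move; the robot and the scene stay as the last step left them, time stands still between calls to the robot, and variables do not carry over. Pictures are saved under pics/ and viewed, at most 14 in all, crops included, and the job is handed in when it is done.

Besides the shell and the picture viewer there is one more tool, called after "Emit:" as name([rows], argument=value, ...), one row to a line, values as JSON. move_arm: Moves the arm, as the interface text tells. Its arguments: {"type":"object","properties":{"commands":{"type":"array","items":{"type":"array","items":{"type":"array","items":{"type":"number"}}}},"squeeze":{"type":"number"}},"required":["commands"]}

```bash
ls; mkdir -p pics; python3 - <<'E'
from station import bot, imaging
import cv2,numpy as np
for n in("top","side"):
    im=imaging.read_camera(n); cv2.imwrite(f"pics/{n}0.png",im[:,:,::-1])
    c=imaging.calibration(n); print(n,np.round(c["intrinsics"],1).tolist(),np.round(c["extrinsics"],3).tolist())
o=bot.get_obs(); print(o)
E
```

```text
pics
top [[439.2, 0.0, 316.4], [0.0, 439.2, 202.6], [0.0, 0.0, 1.0]] [[-0.02, -0.996, 0.084, 0.444], [-1.0, 0.02, -0.006, -0.046], [0.004, -0.084, -0.996, 0.944], [0.0, 0.0, 0.0, 1.0]]
side [[418.0, 0.0, 322.8], [0.0, 418.0, 196.9], [0.0, 0.0, 1.0]] [[0.981, -0.16, 0.109, 0.421], [-0.193, -0.757, 0.625, -0.652], [-0.018, -0.634, -0.773, 0.818], [0.0, 0.0, 0.0, 1.0]]
{'t': 0.1, 'q': array([-1.27911045,  0.47772894,  0.02234389,  1.55633253, -0.01146861,
        1.10929154, -0.08308433]), 'joint_vel': array([ 0.00070574, -0.00130224,  0.00145807, -0.00443017, -0.00047769,
        0.00084721, -0.00213783]), 'joint_torque': array([ 4.12257883e-03, -5.97754633e+01,  1.61326010e+00, -2.81951630e+01,
        1.27932394e-02,  4.99311107e-03,  6.80448039e-06]), 'eef_pos': array([0.26253961, 0.62128423, 0.23042372]), 'tool_rot': array([-8.92115915e-05,  1.98540416e-01,  9.80092362e-01, -8.11174377e-04]), 'contact_force': array([-0.35965968, -0.84651972, -0.58046223]), 'torque': array([-0.01509381,  0.03054412, -0.0096058 ]), 'grasp_force': 0.0, 'gripper_width': 1.0002811795395197}
```

View pics/top0.png

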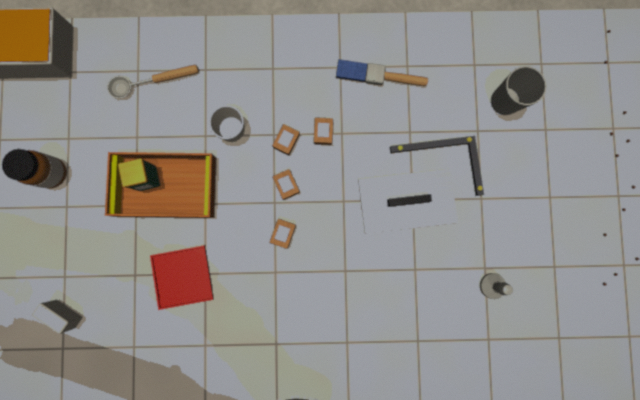

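View pics/side0.png

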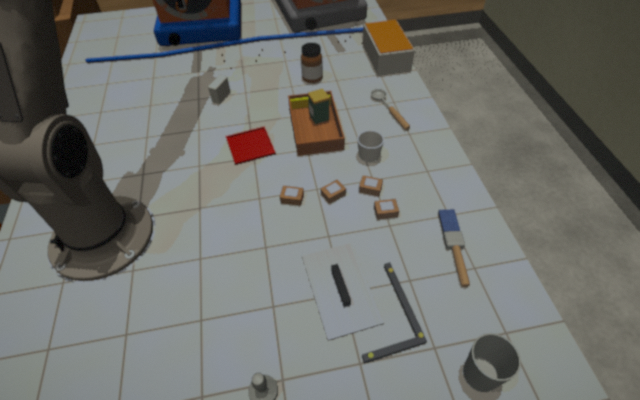

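The top view shows four bricks (near 286,139; 324,130; 287,184; 283,234), and the box at about (160,185) with the tin at its left end. The tray is at (182,278), the cup at (228,125), the lid bar at (410,200), and the jig corner at (472,140). The side view agrees.

```bash
cat > h.py <<'E'
import cv2,numpy as np
from station import bot, imaging
from scipy.spatial.transform import Rotation as R
def cast(n,px,z):
    c=imaging.calibration(n);K=np.array(c["intrinsics"]);T=np.array(c["extrinsics"])
    px=np.atleast_2d(px).astype(float)
    d=np.c_[px,np.ones(len(px))]@np.linalg.inv(K).T@T[:3,:3].T;o=T[:3,3]
    return (o+d*((z-o[2])/d[:,2])[:,None])[:,:2]
def blobs(m,roi,amin=20):
    k=np.zeros_like(m);x0,y0,x1,y1=roi;k[y0:y1,x0:x1]=m[y0:y1,x0:x1]
    cs,_=cv2.findContours(k,cv2.RETR_EXTERNAL,cv2.CHAIN_APPROX_NONE)
    return sorted([c[:,0] for c in cs if cv2.contourArea(c)>amin],key=lambda c:-cv2.contourArea(c))
def rect(n,c,z,s=4):
    "centre, long-axis angle(deg, mod 180), long, short in world mm"
    p=(cast(n,c,z)*1000).astype(np.float32)
    (x,y),(w,h),a=cv2.minAreaRect(p)
    if w<h: w,h,a=h,w,a+90
    return np.round([x,y,a%180,w+2,h+2],1)   # +1px
def masks(im):
    hsv=cv2.cvtColor(im,cv2.COLOR_RGB2HSV);r=lambda a,b:cv2.inRange(hsv,a,b)
    return dict(brown=r((4,90,60),(17,255,255)),yel=r((24,150,80),(34,255,255)),
      red=r((0,170,60),(3,255,255))|r((174,170,60),(180,255,255)),dark=r((0,0,0),(180,255,85)))
def st():
    o=bot.get_obs();Rm=R.from_quat(np.roll(o["tool_rot"],-1)).as_matrix()
    return o,Rm
E
cat > m.py <<'E'
from h import *
im=imaging.read_camera("top");m=masks(im)
def P(t,cs,z):
    for c in cs: print(t,rect("top",c,z),c.mean(0).round())
P("brick",blobs(m["brown"],(265,110,340,255),100),.024)
P("box",blobs(m["brown"]|m["yel"],(95,140,225,225),500),.046)
P("yel",blobs(m["yel"],(95,140,225,225),20),.035)
P("tintop",blobs(m["yel"],(120,150,160,200),20),.088)
P("tray",blobs(m["red"],(140,235,225,315),200),.009)
P("bar",blobs(m["dark"],(360,180,460,225),50),.031)
c=blobs(m["dark"],(385,130,490,200),50);P("jig",c,.014)
a=cv2.approxPolyDP(c[0].reshape(-1,1,2),3,True)[:,0];print(a.tolist(),(cast("top",a,.014)*1000).round().tolist())
g=[cv2.resize(im[y0:y1,x0:x1],None,fx=f,fy=f,interpolation=cv2.INTER_CUBIC) for (x0,y0,x1,y1,f) in [(95,105,255,225,4)]][0]
cv2.imwrite("pics/box1.png",g[:,:,::-1])
g=cv2.resize(im[120:240,350:490],None,fx=4,fy=4,interpolation=cv2.INTER_CUBIC)
g=cv2.cvtColor(cv2.createCLAHE(4,(4,4)).apply(cv2.cvtColor(g,cv2.COLOR_RGB2GRAY)),cv2.COLOR_GRAY2BGR)
cv2.imwrite("pics/lid1.png",g)
E
python3 m.py
```

```text
brick [658.9  11.9 152.8  55.3  42.2] [286. 139.]
brick [459.   21.6 160.4  54.   41.7] [282. 233.]
brick [563.1  13.1  25.4  57.1  40.7] [286. 184.]
brick [675.8 -68.3 178.7  56.3  40.4] [323. 130.]
box [564.2 272.7  88.  218.4 135.6] [159. 185.]
yel [567.5 342.7 178.1 123.7  72.7] [121. 179.]
yel [562.5 177.2 178.9 123.6  10.5] [206. 185.]
tintop [583.5 311.7 101.7  48.6  47.7] [132. 172.]
tray [371.5 236.5  99.2 116.6 113.3] [181. 277.]
bar [ 522.6 -244.1   95.4   93.    17. ] [409. 200.]
jig [ 588.9 -308.    94.8  186.9  127. ] [448. 155.]
jig [ 530.6 -249.6   88.9   89.5   10.6] [410. 198.]
[[482, 193], [476, 188], [481, 184], [473, 137], [471, 142], [460, 138], [408, 144], [400, 151], [396, 146], [390, 147], [394, 152], [466, 143], [475, 193]] [[536.0, -405.0], [547.0, -392.0], [555.0, -403.0], [658.0, -391.0], [647.0, -387.0], [656.0, -363.0], [645.0, -251.0], [630.0, -233.0], [641.0, -225.0], [639.0, -212.0], [628.0, -220.0], [645.0, -376.0], [536.0, -390.0]]
```

View pics/box1.png

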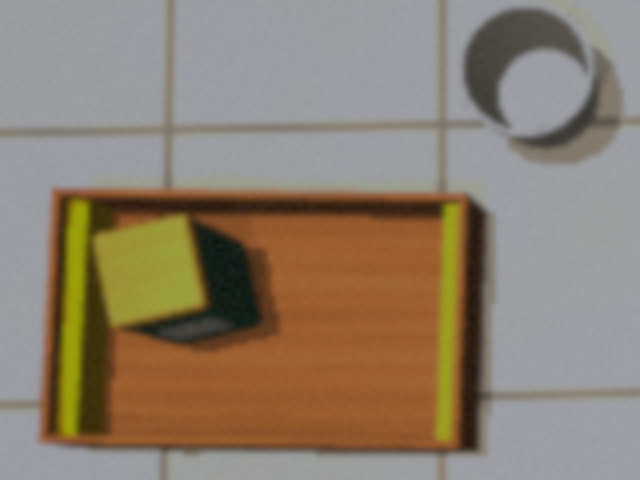

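View pics/lid1.png

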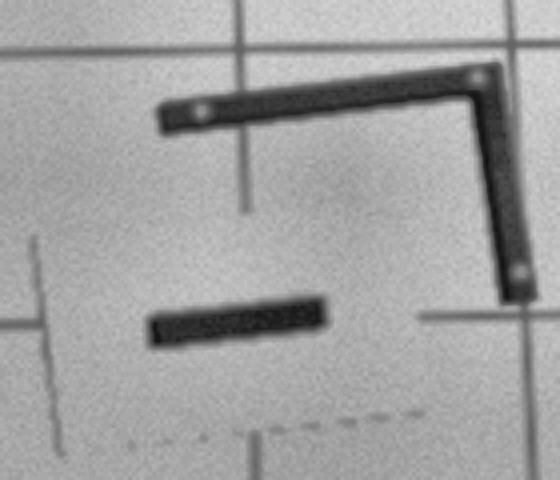

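The first crop gives the box rim corners (4x crop) at about (52,188), (475,193), (463,450) and (40,440), with the tin cap at (150,270). In the second, the lid bar runs (150,332) to (325,312) and the fence inner corner is near (472,97).

```bash
cat >> h.py <<'E'
def delta(x,y,z,yaw):
    "shift along present tool axes to TCP target (mm), turn about tool z (deg) to bring tool y to world yaw (mod 180)"
    o,Rm=st();d=np.array([x,y,z])/1000-o["eef_pos"]
    w=np.degrees(np.arctan2(Rm[1,1],Rm[0,1]));t=(yaw-w+90)%180-90
    r=R.from_matrix(Rm)
    down=R.from_matrix(np.c_[[np.sin(np.radians(w)),-np.cos(np.radians(w)),0],[np.cos(np.radians(w)),np.sin(np.radians(w)),0],[0,0,-1]])
    print("TCP",(o["eef_pos"]*1000).round(1),"yaw %.1f"%w,"shift now",(Rm.T@d*1000).round(1),"rz %.1f"%-t,"tilt fix",(r.inv()*down).as_rotvec(True).round(2))
    y2=np.radians(w+t);a=np.array([[np.sin(y2),-np.cos(y2),0],[np.cos(y2),np.sin(y2),0],[0,0,-1]])
    print("  shift after turn",(a@d*1000).round(1),"q7 %.2f"%o["q"][6],"w %.3f gf %.1f"%(o["gripper_width"],o["grasp_force"]),"F",o["contact_force"].round(1),"t %.1f"%o["t"])
E
python3 - <<'E'
from h import *
im=imaging.read_camera("top");g=cv2.GaussianBlur(cv2.cvtColor(im,cv2.COLOR_RGB2GRAY),(3,3),0).astype(float)
def edge(p0,p1,nrm,L=5,n=25):
    "subpixel strongest edge along nrm near segment p0-p1 -> fitted pts"
    p0,p1,nrm=map(np.array,(p0,p1,nrm));out=[]
    for s in np.linspace(.08,.92,n):
        t=np.arange(-L,L+.1,.25);q=(p0+(p1-p0)*s)+t[:,None]*nrm
        v=cv2.remap(g.astype(np.float32),q[:,0].astype(np.float32)[None],q[:,1].astype(np.float32)[None],cv2.INTER_LINEAR)[0]
        d=np.gradient(v);d[d<0]=0;d[d<d.max()*.4]=0
        out.append(q[0]+nrm*(t*d).sum()/d.sum()-nrm*t[0])
    return np.array(out)
def line(p):
    vx,vy,x,y=cv2.fitLine((p*1000).astype(np.float32),cv2.DIST_HUBER,0,.01,.01).ravel();return np.array([x,y]),np.array([vx,vy])
c=lambda x,y:(350+x/4,120+y/4)
A=line(cast("top",edge(c(165,135),c(465,100),(0,1)),.014))   # inner, long
B=line(cast("top",edge(c(472,100),c(502,298),(-1,0)),.014))
for l in(A,B):print("fence",l[0].round(1),np.degrees(np.arctan2(l[1][1],l[1][0])).round(2)%180)
s=np.linalg.solve(np.c_[A[1],-B[1]],B[0]-A[0]);print("corner",A[0]+s[0]*A[1])
k=lambda x,y:(95+x/4,105+y/4)
cor=cast("top",[k(52,188),k(475,193),k(463,450),k(40,440)],.046)*1000;print("rim",cor.round(1).tolist(),cor.mean(0).round(1))
# bar: edges
a=line(cast("top",edge(c(150,345),c(325,325),(0,1)),.031));b=line(cast("top",edge(c(150,318),c(325,298),(0,-1)),.031))
for l in(a,b):print("bar",l[0].round(1),np.degrees(np.arctan2(l[1][1],l[1][0])).round(2)%180)
delta(583.5,311.7,200,101.7)
E
```

```text
fence [ 636.4 -314.3] 95.88
fence [ 589.  -383.3] 5.86
corner [ 642.9252 -377.7324]
rim [[633.5, 377.9], [626.6, 159.4], [493.6, 165.6], [503.1, 381.5]] [564.2 271.1]
bar [ 513.8 -243.1] 95.62
bar [ 531.  -244.4] 95.35Traceback (most recent call last):
  File "<stdin>", line 24, in <module>
  File "h.py", line 31, in delta
    down=R.from_matrix(np.c_[[np.sin(np.radians(w)),-np.cos(np.radians(w)),0],[np.cos(np.radians(w)),np.sin(np.radians(w)),0],[0,0,-1]])
  File "scipy/spatial/transform/_rotation.pyx", line 1143, in scipy.spatial.transform._rotation.Rotation.from_matrix
ValueError: Non-positive determinant (left-handed or null coordinate frame) in rotation matrix 0: [[ 0.92111588  0.3892885   0.        ]
 [-0.3892885   0.92111588  0.        ]
 [ 0.          0.         -1.        ]].
```

```bash
sed -i 's/\[\[np.sin(np.radians(w)),-np.cos(np.radians(w)),0\]/[[-np.sin(np.radians(w)),np.cos(np.radians(w)),0]/; s/\[\[np.sin(y2),-np.cos(y2),0\]/[[-np.sin(y2),np.cos(y2),0]/' h.py
python3 -c "
from h import *
delta(583.5,311.7,160,101.7)"
```

```text
TCP [262.6 621.4 230.7] yaw 67.1 shift now [-416.1 -160.3   70.9] rz -34.6 tilt fix [-0.06  0.    0.  ]
  shift after turn [-251.4 -368.4   70.7] q7 -0.08 w 0.999 gf 0.0 F [ 1.1  0.2 -0.1] t 0.2
```

Emit:
move_arm([
  [[0,0,0,0,0,-8.65,0.0854],[0,0,0,0,0,-8.65,0.0854],[0,0,0,0,0,-8.65,0.0854],[0,0,0,0,0,-8.65,0.0854],[-0.021,-0.0307,0.0059,0,0,0,0.0854],[-0.021,-0.0307,0.0059,0,0,0,0.0854],[-0.021,-0.0307,0.0059,0,0,0,0.0854],[-0.021,-0.0307,0.0059,0,0,0,0.0854],[-0.021,-0.0307,0.0059,0,0,0,0.0854],[-0.021,-0.0307,0.0059,0,0,0,0.0854],[-0.021,-0.0307,0.0059,0,0,0,0.0854],[-0.021,-0.0307,0.0059,0,0,0,0.0854],[-0.021,-0.0307,0.0059,0,0,0,0.0854],[-0.021,-0.0307,0.0059,0,0,0,0.0854],[-0.021,-0.0307,0.0059,0,0,0,0.0854],[-0.021,-0.0307,0.0059,0,0,0,0.0854],[0,0,0,0,0,0,0.0854],[0,0,0,0,0,0,0.0854]],
], squeeze=40)

```text
t: 2.45
eef_pos: [0.5836, 0.3127, 0.1603]
tool_rot: [-0.0, -0.102, 0.995, 0.0]
contact_force: [-0.3, 0.9, 0.7]
gripper_width: 0.999
grasp_force: 0.0
```

```bash
python3 -c "
from h import *
delta(583.5,311.7,54,101.7)
for n in ('top','side'): cv2.imwrite(f'pics/{n}2.png',imaging.read_camera(n)[:,:,::-1])"
```

```text
TCP [583.6 312.7 160.3] yaw 101.7 shift now [  0.2  -1.1 106.3] rz 0.0 tilt fix [ 0.04 -0.04  0.  ]
  shift after turn [  0.3  -1.  106.3] q7 1.18 w 0.999 gf 0.0 F [-0.3  0.9  0.7] t 2.5
```

View pics/side2.png

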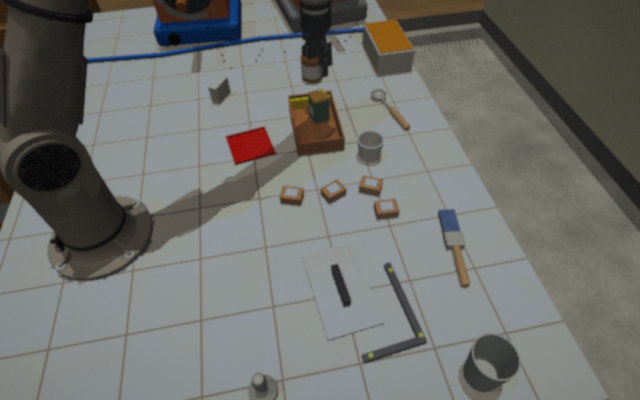

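The side view shows the gripper above the tin, with the rest of the scene unchanged.

Emit:
move_arm([
  [[0,-0.001,0.018,0,0,0,0.0854],[0,0,0.018,0,0,0,0.0854],[0,0,0.018,0,0,0,0.0854],[0,0,0.018,0,0,0,0.0854],[0,0,0.018,0,0,0,0.0854],[0,0,0.016,0,0,0,0.0854],[0,0,0,0,0,0,0.0854],[0,0,0,0,0,0,0.04],[0,0,0,0,0,0,0.04],[0,0,0,0,0,0,0.03],[0,0,0,0,0,0,0.03],[0,0,0,0,0,0,0.03],[0,0,0,0,0,0,0.03],[0,0,-0.01,0,0,0,0.03],[0,0,-0.02,0,0,0,0.03],[0,0,-0.03,0,0,0,0.03],[0,0,-0.03,0,0,0,0.03],[0,0,0,0,0,0,0.03]],
], squeeze=50)

```text
t: 4.8
eef_pos: [0.5861, 0.3122, 0.1484]
tool_rot: [0.003, -0.102, 0.995, 0.001]
contact_force: [0.5, -1.1, -2.1]
gripper_width: 0.554
grasp_force: 51.7
```

```bash
python3 -c "
from h import *
delta(371.5,236.5,145,98)"
```

```text
TCP [586.1 312.2 148.4] yaw 101.7 shift now [225.5 -30.7   2. ] rz 3.7 tilt fix [ 0.13  0.33 -0.  ]
  shift after turn [223.  -45.1   3.4] q7 1.19 w 0.554 gf 51.7 F [ 0.5 -1.1 -2.1] t 4.8
```

Emit:
move_arm([
  [[0,0,0,0,0,3.7,0.03],[0.018,-0.0038,0,0,0,0,0.03],[0.0186,-0.0038,0,0,0,0,0.03],[0.0186,-0.0038,0,0,0,0,0.03],[0.0186,-0.0038,0,0,0,0,0.03],[0.0186,-0.0038,0,0,0,0,0.03],[0.0186,-0.0038,0,0,0,0,0.03],[0.0186,-0.0038,0,0,0,0,0.03],[0.0186,-0.0038,0,0,0,0,0.03],[0.0186,-0.0038,0,0,0,0,0.03],[0.0186,-0.0038,0,0,0,0,0.03],[0.0186,-0.0038,0,0,0,0,0.03],[0.0186,-0.0038,0,0,0,0,0.03],[0,0,0.02,0,0,0,0.03],[0,0,0.02,0,0,0,0.03],[0,0,0.02,0,0,0,0.03],[0,0,0,0,0,0,0.03],[0,0,0,0,0,0,0.03]],
])

```text
t: 7.05
eef_pos: [0.3703, 0.2351, 0.0849]
tool_rot: [0.0, -0.07, 0.998, 0.0]
contact_force: [0.6, -0.3, -1.4]
gripper_width: 0.556
grasp_force: 56.8
```

```bash
python3 -c "
from h import *
delta(371.5,236.5,56,98)
im=np.hstack([imaging.read_camera('top')[200:330,100:260],imaging.read_camera('side')[60:190,200:360]])
cv2.imwrite('pics/c3.png',cv2.resize(im,None,fx=2.4,fy=2.4)[:,:,::-1])"
```

```text
TCP [370.3 235.1  84.9] yaw 98.0 shift now [-1.3  1.2 28.9] rz -0.0 tilt fix [ 0.01  0.01 -0.  ]
  shift after turn [-1.3  1.2 28.9] q7 0.98 w 0.556 gf 56.8 F [ 0.6 -0.3 -1.4] t 7.0
```

View pics/c3.png

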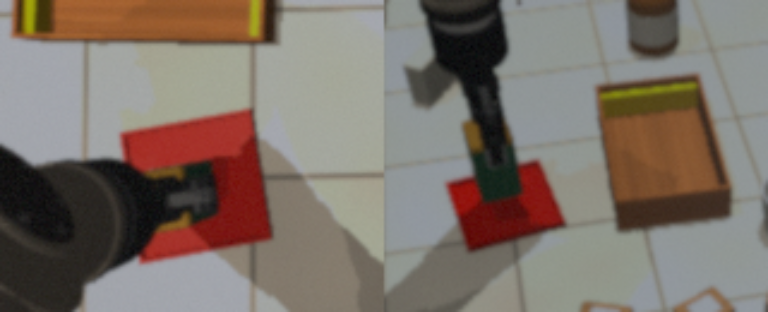

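The tin is held upright over the tray and the box is empty. I'll lower it and let go.

Emit:
move_arm([
  [[-0.001,0.001,0.012,0,0,0,0.03],[0,0,0.01,0,0,0,0.03],[0,0,0.004,0,0,0,0.03],[0,0,0.003,0,0,0,0.03],[0,0,0,0,0,0,0.03],[0,0,0,0,0,0,0.055],[0,0,0,0,0,0,0.07],[0,0,0,0,0,0,0.075],[0,0,0,0,0,0,0.075],[0,0,-0.01,0,0,0,0.075],[0,0,-0.02,0,0,0,0.075],[0,0,-0.03,0,0,0,0.075],[0,0,-0.03,0,0,0,0.075],[0,0,-0.03,0,0,0,0.075],[0,0,0,0,0,0,0.075]],
])

```text
t: 9.02
eef_pos: [0.3724, 0.2372, 0.1782]
tool_rot: [0.002, -0.07, 0.998, 0.002]
contact_force: [0.1, -0.3, -0.3]
gripper_width: 0.874
grasp_force: 0.0
```

```bash
cat > b.py <<'E'
from h import *
im=imaging.read_camera("top");m=masks(im)
for c in blobs(m["brown"],(228,100,360,300),60): print("brick",rect("top",c,.024),c.mean(0).round())
for c in blobs(m["dark"],(360,150,460,240),50)[:3]: print("dark",rect("top",c,.031))
for c in blobs(m["red"],(140,235,225,315),200): print("tray",rect("top",c,.009))
E
python3 b.py; python3 -c "
from h import *
delta(459,21.6,90,160.4)"
```

```text
brick [459.   21.6 160.5  54.   41.8] [282. 233.]
brick [658.9  11.9 152.8  55.3  42.2] [286. 139.]
brick [563.1  13.1  25.4  57.1  40.7] [286. 184.]
brick [675.8 -68.3 178.7  56.3  40.4] [323. 130.]
dark [ 522.7 -244.6   95.2   92.    17. ]
tray [371.4 236.1  99.4 115.  114. ]
TCP [371.7 236.5 176.7] yaw 98.0 shift now [ -56.4 -225.1   86.5] rz -62.4 tilt fix [ 0.09  0.14 -0.  ]
  shift after turn [ 173.2 -154.4   86.7] q7 0.99 w 0.878 gf 0.0 F [ 0.7  1.2 -0. ] t 9.1
```

Emit:
move_arm([
  [[0,0,0,0,0,9.8,0.075],[0,0,0,0,0,9.8,0.075],[0,0,0,0,0,9.8,0.075],[0,0,0,0,0,9.8,0.075],[0,0,0,0,0,9.8,0.075],[0,0,0,0,0,9.8,0.075],[0,0,0,0,0,9.8,0.075],[0,0,0,0,0,9.8,0.075],[0,0,0,0,0,9.8,0.075],[0,0,0,0,0,9.8,0.075],[0,0,0,0,0,9.8,0.075],[0,0,0,0,0,9.8,0.075],[-0.0289,0.0257,0,0,0,0,0.075],[-0.0289,0.0257,0,0,0,0,0.075],[-0.0289,0.0257,0.01,0,0,0,0.075],[-0.0289,0.0257,0.02,0,0,0,0.075],[-0.0289,0.0257,0.027,0,0,0,0.075],[-0.0289,0.0257,0.03,0,0,0,0.075],[0,0,0,0,0,0,0.075],[0,0,0,0,0,0,0.075]],
])

```text
t: 11.58
eef_pos: [0.4575, 0.0214, 0.0881]
tool_rot: [-0.0, 0.817, 0.576, -0.001]
contact_force: [0.9, 0.8, -0.4]
gripper_width: 0.877
grasp_force: 0.0
```

```bash
python3 -c "
from h import *
delta(459,21.6,4,160.4)
im=np.hstack([imaging.read_camera('top')[180:330,120:340],imaging.read_camera('side')[90:240,200:420]])
cv2.imwrite('pics/c4.png',cv2.resize(im,None,fx=1.8,fy=1.8)[:,:,::-1])"
```

```text
TCP [457.5  21.4  88.1] yaw -19.6 shift now [ 0.8  1.4 84.1] rz -0.0 tilt fix [-0.08  0.04  0.  ]
  shift after turn [ 0.7  1.3 84.1] q7 -0.34 w 0.877 gf 0.0 F [ 0.9  0.8 -0.4] t 11.6
```

View pics/c4.png

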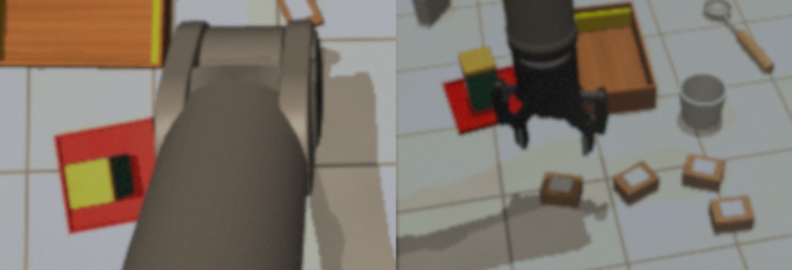

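The tin stands on the tray and the gripper straddles the nearest brick. Next I'll grasp it and lift.

Emit:
move_arm([
  [[0.0008,0.0014,0.02,0,0,0,0.075],[0,0,0.02,0,0,0,0.075],[0,0,0.02,0,0,0,0.075],[0,0,0.016,0,0,0,0.075],[0,0,0.008,0,0,0,0.075],[0,0,0,0,0,0,0.075],[0,0,0,0,0,0,0.05],[0,0,0,0,0,0,0.04],[0,0,0,0,0,0,0.04],[0,0,0,0,0,0,0.04],[0,0,0,0,0,0,0.04],[0,0,0,0,0,0,0.04],[0,0,-0.01,0,0,0,0.04],[0,0,-0.02,0,0,0,0.04],[0,0,-0.03,0,0,0,0.04],[0,0,-0.03,0,0,0,0.04],[0,0,-0.01,0,0,0,0.04],[0,0,0,0,0,0,0.04],[0,0,0,0,0,0,0.04]],
])

```text
t: 14.05
eef_pos: [0.4591, 0.0213, 0.1037]
tool_rot: [-0.0, 0.817, 0.576, -0.001]
contact_force: [0.1, 1.2, -1.2]
gripper_width: 0.621
grasp_force: 52.5
```

```bash
cat > box.py <<'E'
import sys
from h import *
# box centre / y axis
C=np.array([564.5,273.0]);yb=np.radians(88.2);a=float(sys.argv[1]);z=float(sys.argv[2])
p=C+a*np.array([np.cos(yb),np.sin(yb)]);print(p.round(1));delta(p[0],p[1],z,178.2)
E
python3 - <<'E'
from h import *
im=imaging.read_camera("top");m=masks(im)
# box: rim by inner/outer approximations, ledge rects, mask corners
for c in blobs(m["yel"],(95,140,225,225),20): print("yel",rect("top",c,.035))
c=blobs(m["brown"]|m["yel"],(95,140,225,225),500)[0]
a=cv2.approxPolyDP(c.reshape(-1,1,2),4,True)[:,0];print((cast("top",a,.046)*1000).round(1).tolist())
E
python3 box.py 69 100
```

```text
yel [568.5 371.6 177.9 123.6  15.8]
yel [562.5 177.2 178.9 123.6  10.5]
[[631.4, 377.9], [503.0, 379.4], [494.8, 173.3], [625.2, 165.1]]
[566.7 342. ]
TCP [459.   21.3 103.5] yaw -19.6 shift now [338.2  -6.2   3.2] rz -17.8 tilt fix [-0.09  0.06  0.  ]
  shift after turn [323.9  97.5   3.5] q7 -0.35 w 0.619 gf 52.5 F [-0.  -0.5 -1.1] t 14.1
```

```bash
sed -i 's/564.5,273.0/564.8,274.5/' box.py; python3 box.py 68 100
```

```text
[566.9 342.5]
TCP [459.   21.3 103.5] yaw -19.6 shift now [338.8  -6.1   3.2] rz -17.8 tilt fix [-0.09  0.06  0.  ]
  shift after turn [324.4  97.8   3.5] q7 -0.35 w 0.619 gf 52.5 F [-0.  -0.5 -1.1] t 14.1
```

Emit:
move_arm([
  [[0,0,0,0,0,-8.9,0.04],[0,0,0,0,0,-8.9,0.04],[0.0324,0.0098,0,0,0,0,0.04],[0.0324,0.0098,0,0,0,0,0.04],[0.0324,0.0098,0,0,0,0,0.04],[0.0324,0.0098,0,0,0,0,0.04],[0.0324,0.0098,0,0,0,0,0.04],[0.0324,0.0098,0,0,0,0,0.04],[0.0324,0.0098,0,0,0,0,0.04],[0.0324,0.0098,0,0,0,0,0.04],[0.0324,0.0098,0,0,0,0,0.04],[0.0324,0.0098,0,0,0,0,0.04],[0,0,0,0,0,0,0.04],[0,0,0,0,0,0,0.04],[0,0,0.015,0,0,0,0.04],[0,0,0.025,0,0,0,0.04],[0,0,0,0,0,0,0.04],[0,0,0,0,0,0,0.04]],
])

```text
t: 16.35
eef_pos: [0.5682, 0.3415, 0.0647]
tool_rot: [0.0, 0.718, 0.696, -0.0]
contact_force: [-0.5, -0.4, -1.5]
gripper_width: 0.621
grasp_force: 52.6
```

```bash
python3 box.py 68 8
```

```text
[566.9 342.5]
TCP [568.2 341.5  64.7] yaw -1.9 shift now [ 0.9 -1.3 56.7] rz -0.1 tilt fix [ 0.    0.01 -0.  ]
  shift after turn [ 0.9 -1.3 56.7] q7 -0.52 w 0.621 gf 52.6 F [-0.5 -0.4 -1.5] t 16.4
```

Emit:
move_arm([
  [[0.0009,-0.0013,0.015,0,0,0,0.04],[0,0,0.02,0,0,0,0.04],[0,0,0.012,0,0,0,0.04],[0,0,0.006,0,0,0,0.04],[0,0,0.003,0,0,0,0.04],[0,0,0,0,0,0,0.04],[0,0,0,0,0,0,0.06],[0,0,0,0,0,0,0.066],[0,0,0,0,0,0,0.066],[0,0,0,0,0,0,0.066],[0,0,-0.01,0,0,0,0.066],[0,0,-0.02,0,0,0,0.066],[0,0,-0.03,0,0,0,0.066],[0,0,-0.03,0,0,0,0.066],[0,0,0,0,0,0,0.075]],
])

```text
t: 18.23
eef_pos: [0.5689, 0.3442, 0.1029]
tool_rot: [0.0, 0.718, 0.696, 0.003]
contact_force: [0.2, 0.6, -0.4]
gripper_width: 0.879
grasp_force: 0.0
```

```bash
python3 b.py; python3 -c "
from h import *
delta(563.1,13.1,70,25.4)"
```

```text
brick [658.9  11.9 152.8  55.3  42.2] [286. 139.]
brick [563.1  13.1  25.4  57.1  40.7] [286. 184.]
brick [675.8 -68.3 178.7  56.3  40.4] [323. 130.]
dark [ 522.6 -244.6   95.5   92.    17. ]
tray [371.9 236.2  99.2 115.2 114.6]
TCP [567.8 343.7 101. ] yaw -1.8 shift now [-330.7    5.7   30.2] rz -27.2 tilt fix [ 0.18 -0.15  0.  ]
  shift after turn [-296.6 -146.    31. ] q7 -0.53 w 0.880 gf 0.0 F [-0.4  0.3 -0.5] t 18.3
```

Emit:
move_arm([
  [[0,0,0,0,0,-9.07,0.075],[0,0,0,0,0,-9.07,0.075],[0,0,0,0,0,-9.07,0.075],[-0.033,-0.0162,0,0,0,0,0.075],[-0.033,-0.0162,0,0,0,0,0.075],[-0.033,-0.0162,0,0,0,0,0.075],[-0.033,-0.0162,0,0,0,0,0.075],[-0.033,-0.0162,0,0,0,0,0.075],[-0.033,-0.0162,0,0,0,0,0.075],[-0.033,-0.0162,0,0,0,0,0.075],[-0.033,-0.0162,0.01,0,0,0,0.075],[-0.033,-0.0162,0.02,0,0,0,0.075],[0,0,0,0,0,0,0.075],[0,0,0,0,0,0,0.075]],
])

```text
t: 20.02
eef_pos: [0.5621, 0.0128, 0.0683]
tool_rot: [-0.0, 0.534, 0.845, -0.0]
contact_force: [0.4, 1.4, 0.5]
gripper_width: 0.877
grasp_force: 0.0
```

```bash
python3 -c "
from h import *
delta(563.1,13.1,4,25.4)
m=masks(imaging.read_camera('side'))
for c in blobs(m['brown'],(270,165,420,230),60): print(c.mean(0).round(1))
m=masks(imaging.read_camera('top'))
for c in blobs(m['brown'],(228,100,360,300),60): print('brick',rect('top',c,.024))"
```

```text
TCP [562.1  12.8  68.3] yaw 25.4 shift now [-0.2  1.  64.3] rz 0.0 tilt fix [-0.03 -0.04 -0.  ]
  shift after turn [-0.2  1.  64.3] q7 0.39 w 0.877 gf 0.0 F [0.4 1.4 0.5] t 20.0
[334.  191.6]
[370.4 186. ]
[386.3 208.8]
brick [675.8 -68.3 178.7  56.3  40.4]
```

Emit:
move_arm([
  [[0,0.001,0.02,0,0,0,0.075],[0,0,0.02,0,0,0,0.075],[0,0,0.016,0,0,0,0.075],[0,0,0.008,0,0,0,0.075],[0,0,0,0,0,0,0.075],[0,0,0,0,0,0,0.05],[0,0,0,0,0,0,0.04],[0,0,0,0,0,0,0.04],[0,0,0,0,0,0,0.04],[0,0,0,0,0,0,0.04],[0,0,0,0,0,0,0.04],[0,0,-0.01,0,0,0,0.04],[0,0,-0.02,0,0,0,0.04],[0,0,-0.03,0,0,0,0.04],[0,0,-0.03,0,0,0,0.04],[0,0,-0.01,0,0,0,0.04],[0,0,0,0,0,0,0.04],[0,0,0,0,0,0,0.04]],
])

```text
t: 22.38
eef_pos: [0.5624, 0.0126, 0.1034]
tool_rot: [-0.001, 0.534, 0.845, -0.001]
contact_force: [-0.0, 0.6, -0.4]
gripper_width: 0.621
grasp_force: 52.4
```

```bash
python3 box.py 22.7 104
```

```text
[565.5 297.2]
TCP [562.4  12.6 103.4] yaw 25.4 shift now [255.7 124.9  -0.7] rz 27.2 tilt fix [-0.1  -0.04 -0.  ]
  shift after turn [284.5  -5.8  -0.6] q7 0.39 w 0.621 gf 52.4 F [-0.   0.6 -0.4] t 22.4
```

Emit:
move_arm([
  [[0,0,0,0,0,9.07,0.04],[0,0,0,0,0,9.07,0.04],[0,0,0,0,0,9.07,0.04],[0.0316,-0.0006,0,0,0,0,0.04],[0.0316,-0.0006,0,0,0,0,0.04],[0.0316,-0.0006,0,0,0,0,0.04],[0.0316,-0.0006,0,0,0,0,0.04],[0.0316,-0.0006,0,0,0,0,0.04],[0.0316,-0.0006,0,0,0,0,0.04],[0.0316,-0.0006,0,0,0,0,0.04],[0.0316,-0.0006,0,0,0,0,0.04],[0.0316,-0.0006,0,0,0,0,0.04],[0,0,0,0,0,0,0.04],[0,0,0.015,0,0,0,0.04],[0,0,0.025,0,0,0,0.04],[0,0,0,0,0,0,0.04],[0,0,0,0,0,0,0.04]],
])

```text
t: 24.5
eef_pos: [0.5671, 0.296, 0.0644]
tool_rot: [0.0, 0.719, 0.695, -0.0]
contact_force: [0.4, -0.5, -0.6]
gripper_width: 0.621
grasp_force: 52.4
```

```bash
python3 box.py 22.7 8
```

```text
[565.5 297.2]
TCP [567.1 296.   64.4] yaw -1.9 shift now [ 1.2 -1.7 56.4] rz -0.1 tilt fix [-0.01  0.04  0.  ]
  shift after turn [ 1.1 -1.7 56.4] q7 -0.47 w 0.621 gf 52.4 F [ 0.4 -0.5 -0.6] t 24.5
```

Emit:
move_arm([
  [[0.0011,-0.0016,0.015,0,0,0,0.04],[0,0,0.02,0,0,0,0.04],[0,0,0.012,0,0,0,0.04],[0,0,0.006,0,0,0,0.04],[0,0,0.003,0,0,0,0.04],[0,0,0,0,0,0,0.04],[0,0,0,0,0,0,0.06],[0,0,0,0,0,0,0.066],[0,0,0,0,0,0,0.066],[0,0,0,0,0,0,0.066],[0,0,-0.01,0,0,0,0.066],[0,0,-0.02,0,0,0,0.066],[0,0,-0.03,0,0,0,0.066],[0,0,-0.03,0,0,0,0.066],[0,0,-0.02,0,0,0,0.075],[0,0,0,0,0,0,0.075]],
])

```text
t: 26.5
eef_pos: [0.5664, 0.2988, 0.1208]
tool_rot: [0.0, 0.718, 0.696, 0.002]
contact_force: [-0.1, -0.0, -0.4]
gripper_width: 0.88
grasp_force: 0.0
```

```bash
python3 b.py; python3 -c "
from h import *
delta(658.9,11.9,70,152.8)
cv2.imwrite('pics/s5.png',imaging.read_camera('side')[:,:,::-1])"
```

```text
brick [658.9  11.9 152.8  55.3  42.2] [286. 139.]
brick [675.8 -68.3 178.7  56.3  40.4] [323. 130.]
dark [ 522.6 -244.1   95.2   93.    17. ]
tray [372.  236.   99.3 115.3 114.2]
TCP [565.5 298.4 119.2] yaw -1.8 shift now [-283.5  102.3   49. ] rz 25.4 tilt fix [ 0.06 -0.05  0.  ]
  shift after turn [-212.1  214.    49.2] q7 -0.48 w 0.878 gf 0.0 F [ 0.4  0.3 -0.2] t 26.6
```

View pics/s5.png

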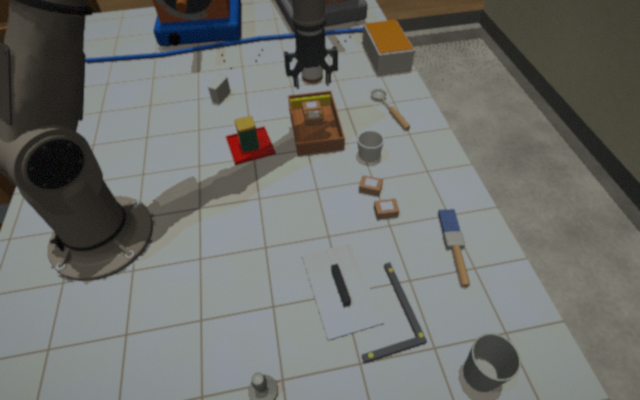

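Two bricks lie in the box, two remain at (371,186) and (386,209), and the cup, tin and lid are undisturbed.

Emit:
move_arm([
  [[0,0,0,0,0,8.47,0.075],[0,0,0,0,0,8.47,0.075],[0,0,0,0,0,8.47,0.075],[-0.0212,0.0214,0,0,0,0,0.075],[-0.0212,0.0214,0,0,0,0,0.075],[-0.0212,0.0214,0,0,0,0,0.075],[-0.0212,0.0214,0,0,0,0,0.075],[-0.0212,0.0214,0,0,0,0,0.075],[-0.0212,0.0214,0,0,0,0,0.075],[-0.0212,0.0214,0,0,0,0,0.075],[-0.0212,0.0214,0,0,0,0,0.075],[-0.0212,0.0214,0.01,0,0,0,0.075],[-0.0212,0.0214,0.02,0,0,0,0.075],[0,0,0.02,0,0,0,0.075],[0,0,0,0,0,0,0.075],[0,0,0,0,0,0,0.075]],
])

```text
t: 28.6
eef_pos: [0.6584, 0.0134, 0.0683]
tool_rot: [-0.0, 0.853, 0.522, -0.0]
contact_force: [0.2, 0.1, 0.9]
gripper_width: 0.879
grasp_force: 0.0
```

```bash
python3 -c "
from h import *
delta(658.9,11.9,4,152.8)
m=masks(imaging.read_camera('side'))
for c in blobs(m['brown'],(270,165,420,230),60): print(c.mean(0).round(1))"
```

```text
TCP [658.4  13.4  68.3] yaw -27.1 shift now [-1.2  1.2 64.3] rz 0.1 tilt fix [-0.05 -0.02 -0.  ]
  shift after turn [-1.1  1.1 64.3] q7 -0.36 w 0.879 gf 0.0 F [0.2 0.1 0.9] t 28.6
[370.  186.1]
[386.4 208.7]
```

Emit:
move_arm([
  [[-0.001,0.001,0.02,0,0,0,0.075],[0,0,0.02,0,0,0,0.075],[0,0,0.016,0,0,0,0.075],[0,0,0.008,0,0,0,0.075],[0,0,0,0,0,0,0.075],[0,0,0,0,0,0,0.05],[0,0,0,0,0,0,0.04],[0,0,0,0,0,0,0.04],[0,0,0,0,0,0,0.04],[0,0,0,0,0,0,0.04],[0,0,0,0,0,0,0.04],[0,0,-0.01,0,0,0,0.04],[0,0,-0.02,0,0,0,0.04],[0,0,-0.03,0,0,0,0.04],[0,0,-0.03,0,0,0,0.04],[0,0,-0.03,0,0,0,0.04],[0,0,0,0,0,0,0.04],[0,0,0,0,0,0,0.04]],
])

```text
t: 30.9
eef_pos: [0.6586, 0.0106, 0.1244]
tool_rot: [-0.0, 0.854, 0.521, -0.0]
contact_force: [-0.1, 0.3, -0.8]
gripper_width: 0.621
grasp_force: 53.8
```

```bash
python3 box.py -22.7 124; python3 -c "
from h import *
print(cast('top',[[228,115]],.06))"
```

```text
[564.1 251.8]
TCP [658.6  10.6 124.4] yaw -27.2 shift now [ 171.3 -194.3    0.5] rz -25.4 tilt fix [-0.03  0.    0.  ]
  shift after turn [ 238.1 -102.     0.4] q7 -0.38 w 0.621 gf 53.8 F [-0.1  0.3 -0.8] t 30.9
[[0.70281046 0.12696398]]
```

Emit:
move_arm([
  [[0,0,0,0,0,-8.47,0.04],[0,0,0,0,0,-8.47,0.04],[0,0,0,0,0,-8.47,0.04],[0.0239,-0.0102,0,0,0,0,0.04],[0.0239,-0.0102,0,0,0,0,0.04],[0.0239,-0.0102,0,0,0,0,0.04],[0.0239,-0.0102,0,0,0,0,0.04],[0.0239,-0.0102,0,0,0,0,0.04],[0.0239,-0.0102,0,0,0,0,0.04],[0.0239,-0.0102,0,0,0,0,0.04],[0.0239,-0.0102,0,0,0,0,0.04],[0.0239,-0.0102,0,0,0,0,0.04],[0.0239,-0.0102,0,0,0,0,0.04],[0,0,0.02,0,0,0,0.04],[0,0,0.02,0,0,0,0.04],[0,0,0.02,0,0,0,0.04],[0,0,0,0,0,0,0.04],[0,0,0,0,0,0,0.04]],
])

```text
t: 33.15
eef_pos: [0.565, 0.2523, 0.0646]
tool_rot: [0.0, 0.718, 0.696, 0.0]
contact_force: [-0.1, 0.5, -0.5]
gripper_width: 0.617
grasp_force: 53.8
```

```bash
python3 box.py -22.7 8
```

```text
[564.1 251.8]
TCP [565.  252.3  64.6] yaw -1.8 shift now [-0.5 -1.  56.6] rz -0.0 tilt fix [ 0.01  0.   -0.  ]
  shift after turn [-0.5 -0.9 56.6] q7 -0.41 w 0.617 gf 53.8 F [-0.1  0.5 -0.5] t 33.1
```

Emit:
move_arm([
  [[-0.0005,-0.001,0.015,0,0,0,0.04],[0,0,0.02,0,0,0,0.04],[0,0,0.012,0,0,0,0.04],[0,0,0.006,0,0,0,0.04],[0,0,0.003,0,0,0,0.04],[0,0,0,0,0,0,0.04],[0,0,0,0,0,0,0.06],[0,0,0,0,0,0,0.066],[0,0,0,0,0,0,0.066],[0,0,0,0,0,0,0.066],[0,0,-0.01,0,0,0,0.066],[0,0,-0.02,0,0,0,0.066],[0,0,-0.03,0,0,0,0.066],[0,0,-0.03,0,0,0,0.066],[0,0,-0.02,0,0,0,0.075],[0,0,0,0,0,0,0.075]],
])

```text
t: 35.15
eef_pos: [0.5648, 0.2527, 0.1207]
tool_rot: [0.0, 0.718, 0.696, 0.002]
contact_force: [0.4, 0.6, -0.4]
gripper_width: 0.877
grasp_force: 0.0
```

```bash
python3 b.py; python3 -c "
from h import *
delta(675.8,-68.3,70,178.7)"
```

```text
brick [675.8 -68.3 178.7  56.3  40.4] [323. 130.]
dark [ 522.8 -244.1   95.2   93.    16.8]
tray [371.8 236.1  99.4 115.2 113.9]
TCP [563.8 252.3 119.1] yaw -1.8 shift now [-317.  122.   49.] rz -0.5 tilt fix [ 0.06 -0.05  0.  ]
  shift after turn [-318.   119.2   49.1] q7 -0.43 w 0.874 gf 0.0 F [ 0.8 -1.  -0.7] t 35.2
```

Emit:
move_arm([
  [[0,0,0,0,0,-0.5,0.075],[-0.0318,0.0119,0,0,0,0,0.075],[-0.0318,0.0119,0,0,0,0,0.075],[-0.0318,0.0119,0,0,0,0,0.075],[-0.0318,0.0119,0,0,0,0,0.075],[-0.0318,0.0119,0,0,0,0,0.075],[-0.0318,0.0119,0,0,0,0,0.075],[-0.0318,0.0119,0,0,0,0,0.075],[-0.0318,0.0119,0,0,0,0,0.075],[-0.0318,0.0119,0.01,0,0,0,0.075],[-0.0318,0.0119,0.02,0,0,0,0.075],[0,0,0.02,0,0,0,0.075],[0,0,0,0,0,0,0.075],[0,0,0,0,0,0,0.075]],
])

```text
t: 36.95
eef_pos: [0.6753, -0.0667, 0.0684]
tool_rot: [-0.001, 0.714, 0.7, 0.0]
contact_force: [0.1, -0.6, 1.5]
gripper_width: 0.881
grasp_force: 0.0
```

```bash
python3 -c "
from h import *
delta(675.8,-68.3,4,178.7)
m=masks(imaging.read_camera('side'))
for c in blobs(m['brown'],(270,165,420,230),60): print(c.mean(0).round(1))"
```

```text
TCP [675.3 -66.7  68.4] yaw -1.2 shift now [-1.6  0.6 64.4] rz 0.1 tilt fix [-0.03 -0.05 -0.  ]
  shift after turn [-1.6  0.6 64.4] q7 0.14 w 0.881 gf 0.0 F [ 0.1 -0.6  1.5] t 37.0
[386.7 209.4]
```

Emit:
move_arm([
  [[-0.001,0.0005,0.02,0,0,0,0.075],[0,0,0.02,0,0,0,0.075],[0,0,0.016,0,0,0,0.075],[0,0,0.008,0,0,0,0.075],[0,0,0,0,0,0,0.075],[0,0,0,0,0,0,0.05],[0,0,0,0,0,0,0.04],[0,0,0,0,0,0,0.04],[0,0,0,0,0,0,0.04],[0,0,0,0,0,0,0.04],[0,0,0,0,0,0,0.04],[0,0,-0.01,0,0,0,0.04],[0,0,-0.02,0,0,0,0.04],[0,0,-0.03,0,0,0,0.04],[0,0,-0.03,0,0,0,0.04],[0,0,-0.03,0,0,0,0.04],[0,0,0,0,0,0,0.04],[0,0,0,0,0,0,0.04]],
])

```text
t: 39.25
eef_pos: [0.6753, -0.0694, 0.1244]
tool_rot: [-0.0, 0.715, 0.699, -0.0]
contact_force: [-0.6, -0.1, -1.5]
gripper_width: 0.618
grasp_force: 52.4
```

```bash
python3 box.py -68 124
```

```text
[562.7 206.5]
TCP [675.3 -69.4 124.4] yaw -1.3 shift now [ 273.3 -118.9    0.5] rz 0.5 tilt fix [-0.03 -0.01 -0.  ]
  shift after turn [ 272.2 -121.3    0.4] q7 0.13 w 0.618 gf 52.4 F [-0.6 -0.1 -1.5] t 39.2
```

Emit:
move_arm([
  [[0,0,0,0,0,0.5,0.04],[0.0273,-0.0121,0,0,0,0,0.04],[0.0273,-0.0121,0,0,0,0,0.04],[0.0273,-0.0121,0,0,0,0,0.04],[0.0273,-0.0121,0,0,0,0,0.04],[0.0273,-0.0121,0,0,0,0,0.04],[0.0273,-0.0121,0,0,0,0,0.04],[0.0273,-0.0121,0,0,0,0,0.04],[0.0273,-0.0121,0,0,0,0,0.04],[0.0273,-0.0121,0,0,0,0,0.04],[0.0273,-0.0121,0,0,0,0,0.04],[0,0,0,0,0,0,0.04],[0,0,0.02,0,0,0,0.04],[0,0,0.02,0,0,0,0.04],[0,0,0.02,0,0,0,0.04],[0,0,0,0,0,0,0.04],[0,0,0,0,0,0,0.04]],
])

```text
t: 41.38
eef_pos: [0.564, 0.2064, 0.0648]
tool_rot: [0.0, 0.719, 0.696, -0.0]
contact_force: [0.7, 0.2, -1.0]
gripper_width: 0.62
grasp_force: 52.3
```

```bash
python3 box.py -68 8
```

```text
[562.7 206.5]
TCP [564.  206.4  64.8] yaw -1.9 shift now [ 0.1 -1.4 56.8] rz -0.1 tilt fix [ 0.02  0.02 -0.  ]
  shift after turn [ 0.1 -1.3 56.8] q7 -0.34 w 0.620 gf 52.3 F [ 0.7  0.2 -1. ] t 41.4
```

Emit:
move_arm([
  [[0,-0.0013,0.015,0,0,0,0.04],[0,0,0.02,0,0,0,0.04],[0,0,0.012,0,0,0,0.04],[0,0,0.006,0,0,0,0.04],[0,0,0.003,0,0,0,0.04],[0,0,0,0,0,0,0.04],[0,0,0,0,0,0,0.06],[0,0,0,0,0,0,0.066],[0,0,0,0,0,0,0.066],[0,0,0,0,0,0,0.066],[0,0,-0.01,0,0,0,0.066],[0,0,-0.02,0,0,0,0.066],[0,0,-0.03,0,0,0,0.066],[0,0,-0.03,0,0,0,0.066],[0,0,-0.02,0,0,0,0.066],[0,0,0,0,0,0,0.05]],
])

```text
t: 43.38
eef_pos: [0.5637, 0.2077, 0.1214]
tool_rot: [0.001, 0.718, 0.696, 0.002]
contact_force: [-0.2, -0.1, 0.0]
gripper_width: 0.593
grasp_force: 0.0
```

```bash
python3 b.py; python3 -c "
from h import *
delta(522.6,-244.2,120,5.4)"
```

```text
dark [ 522.8 -244.6   95.2   92.    16.8]
tray [371.8 236.2  99.3 115.1 113.1]
TCP [562.8 207.4 119.9] yaw -1.8 shift now [-452.7  -25.9   -0.8] rz -7.2 tilt fix [ 0.12 -0.08  0.  ]
  shift after turn [-4.458e+02 -8.250e+01 -1.000e-01] q7 -0.36 w 0.585 gf 0.0 F [0.7 0.  0.4] t 43.4
```

Emit:
move_arm([
  [[0,0,0,0,0,-7.2,0.05],[-0.0318,-0.0059,0,0,0,0,0.05],[-0.0318,-0.0059,0,0,0,0,0.05],[-0.0318,-0.0059,0,0,0,0,0.05],[-0.0318,-0.0059,0,0,0,0,0.05],[-0.0318,-0.0059,0,0,0,0,0.05],[-0.0318,-0.0059,0,0,0,0,0.05],[-0.0318,-0.0059,0,0,0,0,0.05],[-0.0318,-0.0059,0,0,0,0,0.05],[-0.0318,-0.0059,0,0,0,0,0.05],[-0.0318,-0.0059,0,0,0,0,0.05],[-0.0318,-0.0059,0,0,0,0,0.05],[-0.0318,-0.0059,0,0,0,0,0.05],[-0.0318,-0.0059,0,0,0,0,0.05],[-0.0318,-0.0059,0,0,0,0,0.05],[0,0,0,0,0,0,0.05],[0,0,0,0,0,0,0.05]],
])

```text
t: 45.55
eef_pos: [0.5214, -0.2429, 0.1177]
tool_rot: [-0.001, 0.673, 0.74, -0.0]
contact_force: [-0.4, 0.4, 0.8]
gripper_width: 0.584
grasp_force: 0.0
```

```bash
python3 - <<'E'
from h import *
delta(522.6,-244.2,20,5.4)
im=imaging.read_camera('top');s=imaging.read_camera('side')
a=cv2.resize(im[140:230,95:255],None,fx=4,fy=4,interpolation=cv2.INTER_CUBIC)
b=cv2.resize(s[220:370,270:470],(640,480),interpolation=cv2.INTER_CUBIC)[:230]
b=cv2.resize(s[230:370,270:440],None,fx=1.65,fy=1.65)
cv2.imwrite('pics/p6.png',np.vstack([a,np.pad(b,((0,0),(0,640-b.shape[1]),(0,0)))])[:,:,::-1])
# box lines: rim & ledges
g=cv2.cvtColor(im,cv2.COLOR_RGB2HSV);
m=masks(im)
for c in blobs(m["yel"],(95,140,225,225),20):
    p=cast("top",c,.035)*1000; print("yel",rect("top",c,.035),p.min(0).round(1),p.max(0).round(1))
E
```

```text
TCP [ 521.4 -242.9  117.7] yaw 5.4 shift now [-1.5  1.2 97.7] rz 0.0 tilt fix [-0.07 -0.07 -0.  ]
  shift after turn [-1.4  1.1 97.7] q7 0.57 w 0.584 gf 0.0 F [-0.4  0.4  0.8] t 45.5
yel [568.4 371.1 178.2 123.6  16. ] [507.6 363.7] [629.3 379.1]
yel [562.6 178.3 178.1 123.7  11.2] [501.7 171.9] [623.4 182.3]
```

View pics/p6.png

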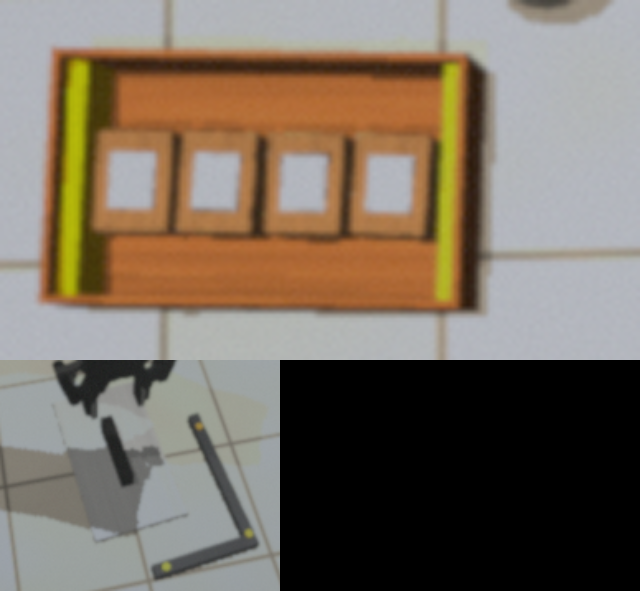

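All four bricks lie flat and square in the box, and the lid is still short of both fences. Next I'll grip the bar.

Emit:
move_arm([
  [[-0.0015,0.0012,0.02,0,0,0,0.05],[0,0,0.025,0,0,0,0.05],[0,0,0.025,0,0,0,0.05],[0,0,0.02,0,0,0,0.05],[0,0,0.01,0,0,0,0.05],[0,0,0.006,0,0,0,0.05],[0,0,0,0,0,0,0.05],[0,0,0,0,0,0,0.03],[0,0,0,0,0,0,0.01],[0,0,0,0,0,0,0.005],[0,0,0,0,0,0,0.005],[0,0,0,0,0,0,0.005],[0,0,0,0,0,0,0.005],[0,0,0,0,0,0,0.005]],
], squeeze=30)

```text
t: 47.4
eef_pos: [0.5235, -0.2454, 0.0132]
tool_rot: [0.0, 0.673, 0.74, 0.0]
contact_force: [-1.3, 0.5, 6.4]
gripper_width: 0.178
grasp_force: 31.3
```

```bash
cat > jig.py <<'E'
import sys
from h import *
# jig frame target of grip (mm) -> tool shifts; tool y = jig x, tool x = -(..): print
C=np.array([642.9,-377.7]);t=np.radians(5.87);J=np.array([[np.cos(t),-np.sin(t)],[np.sin(t),np.cos(t)]])
o,_=st();print("jig coords now",(J.T@(o["eef_pos"][:2]*1000-C)).round(1),"F jig",(J.T@o["contact_force"][:2]).round(1))
p=C+J@np.array([float(sys.argv[1]),float(sys.argv[2])]);delta(p[0],p[1],float(sys.argv[3]),5.87)
E
python3 jig.py -62 103 11
```

```text
jig coords now [-105.3  143.8] F jig [-1.2  0.6]
TCP [ 523.5 -245.4   13.2] yaw 5.4 shift now [-40.5  43.6   2.2] rz -0.5 tilt fix [ 0.05  0.01 -0.  ]
  shift after turn [-40.8  43.3   2.2] q7 0.62 w 0.178 gf 31.3 F [-1.3  0.5  6.4] t 47.4
```

Emit:
move_arm([
  [[-0.004,0.0044,-0.0005,0,0,-0.5,0.005],[-0.005,0.0054,0,0,0,0,0.005],[-0.005,0.0054,0,0,0,0,0.005],[-0.0053,0.0056,0,0,0,0,0.005],[-0.0053,0.0056,0,0,0,0,0.005],[-0.0053,0.0056,0,0,0,0,0.005],[-0.0053,0.0056,0,0,0,0,0.005],[-0.005,0.005,0,0,0,0,0.005],[0,0,0,0,0,0,0.005],[0,0,0,0,0,0,0.005]],
])

```text
t: 48.65
eef_pos: [0.5694, -0.2804, 0.0132]
tool_rot: [-0.0, 0.67, 0.743, 0.0]
contact_force: [-2.4, 2.8, 4.9]
gripper_width: 0.178
grasp_force: 31.2
```

```bash
python3 jig.py -57 103 13
```

```text
jig coords now [-63.2 104.3] F jig [-2.1  3. ]
TCP [ 569.4 -280.4   13.2] yaw 5.9 shift now [-1.3  6.2  0.2] rz 0.0 tilt fix [-0.02 -0.04 -0.  ]
  shift after turn [-1.3  6.2  0.2] q7 0.65 w 0.178 gf 31.2 F [-2.4  2.8  4.9] t 48.6
```

Emit:
move_arm([
  [[0,0.002,0,0,0,0,0.005],[0,0.001,0,0,0,0,0.005],[0,0.001,0,0,0,0,0.005],[0,0,0,0,0,0,0.005],[0,0,0,0,0,0,0.005]],
])

```text
t: 49.28
eef_pos: [0.5711, -0.2807, 0.0132]
tool_rot: [-0.002, 0.67, 0.742, -0.001]
contact_force: [-7.4, 2.3, 9.8]
gripper_width: 0.174
grasp_force: 31.8
```

```bash
python3 jig.py -57 103 13
```

```text
jig coords now [-61.5 103.8] F jig [-7.1  3. ]
TCP [ 571.1 -280.7   13.2] yaw 5.8 shift now [-0.8  4.5  0.2] rz -0.0 tilt fix [-0.22 -0.07 -0.  ]
  shift after turn [-0.8  4.5  0.2] q7 0.65 w 0.174 gf 31.8 F [-7.4  2.3  9.8] t 49.3
```

Emit:
move_arm([
  [[-0.002,0,0,0,0,0,0.005],[-0.001,0,0,0,0,0,0.005],[-0.001,0,0,0,0,0,0.005],[0,0,0,0,0,0,0.005],[0,0,0,0,0,0,0.005]],
])

```text
t: 49.9
eef_pos: [0.5729, -0.2825, 0.0132]
tool_rot: [-0.002, 0.67, 0.743, 0.0]
contact_force: [-4.9, 5.1, 9.3]
gripper_width: 0.179
grasp_force: 31.7
```

```bash
python3 jig.py -57 98 13
```

```text
jig coords now [-59.9 101.8] F jig [-4.4  5.6]
TCP [ 572.9 -282.5   13.2] yaw 5.9 shift now [-3.8  2.9  0.2] rz 0.1 tilt fix [-0.12 -0.18 -0.  ]
  shift after turn [-3.8  2.9  0.2] q7 0.65 w 0.179 gf 31.7 F [-4.9  5.1  9.3] t 49.9
```

Emit:
move_arm([
  [[-0.001,0.001,-0.0005,0,0,0,0.005],[-0.001,0.001,0,0,0,0,0.005],[-0.001,0,0,0,0,0,0.005],[0,0,0,0,0,0,0.005],[0,0,0,0,0,0,0.005],[0,0,0,0,0,0,0.005]],
])

```text
t: 50.65
eef_pos: [0.5762, -0.2875, 0.0133]
tool_rot: [0.0, 0.67, 0.742, -0.0]
contact_force: [-0.1, -0.0, -3.5]
gripper_width: 0.176
grasp_force: 30.1
```

```bash
python3 jig.py -57 98 13
```

```text
jig coords now [-57.2  96.6] F jig [-0.1 -0. ]
TCP [ 576.2 -287.5   13.3] yaw 5.9 shift now [1.4 0.2 0.3] rz 0.0 tilt fix [-0.01  0.01  0.  ]
  shift after turn [1.4 0.2 0.3] q7 0.65 w 0.176 gf 30.1 F [-0.1 -0.  -3.5] t 50.6
```

Emit:
move_arm([
  [[-0.001,0.001,0,0,0,0,0.005],[-0.001,0.001,0,0,0,0,0.005],[0,0,0,0,0,0,0.005],[0,0,0,0,0,0,0.005],[0,0,0,0,0,0,0.005]],
])

```text
t: 51.28
eef_pos: [0.577, -0.2878, 0.0132]
tool_rot: [-0.002, 0.67, 0.743, -0.0]
contact_force: [-5.4, 3.6, 2.1]
gripper_width: 0.175
grasp_force: 30.7
```

```bash
python3 jig.py -57 98 13; python3 - <<'E'
from h import *
im=imaging.read_camera('top');s=imaging.read_camera('side')
b=cv2.resize(s[235:365,290:440],None,fx=4.4,fy=4.4,interpolation=cv2.INTER_CUBIC)
cv2.imwrite('pics/p7.png',b[:,:,::-1])
E
```

```text
jig coords now [-56.4  96.1] F jig [-5.   4.1]
TCP [ 577.  -287.8   13.2] yaw 5.9 shift now [ 1.9 -0.6  0.2] rz 0.0 tilt fix [-0.17 -0.15 -0.  ]
  shift after turn [ 1.9 -0.6  0.2] q7 0.65 w 0.175 gf 30.7 F [-5.4  3.6  2.1] t 51.3
```

View pics/p7.png

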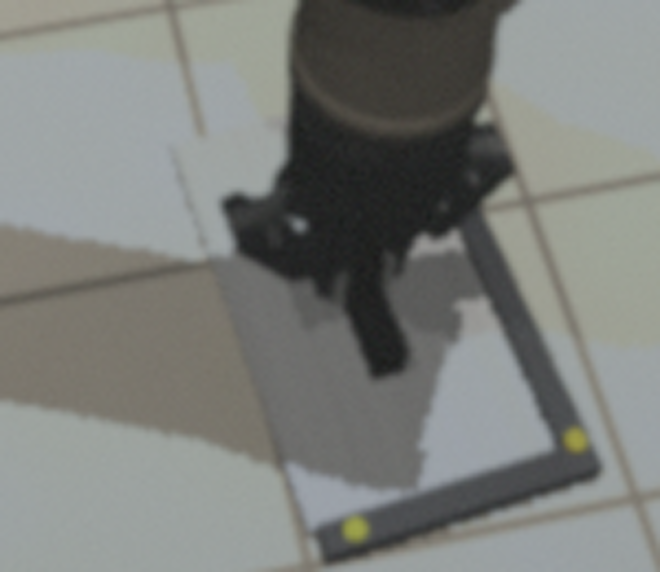

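Emit:
move_arm([
  [[0,0.001,0.001,0,0,0,0.005],[0,0.001,0,0,0,0,0.005],[0,0.001,0,0,0,0,0.005],[0,0,0,0,0,0,0.005],[0,0,0,0,0,0,0.005]],
])

```text
t: 52.0
eef_pos: [0.577, -0.2878, 0.0132]
tool_rot: [-0.004, 0.67, 0.742, -0.001]
contact_force: [-15.6, 6.9, 17.8]
gripper_width: 0.175
grasp_force: 32.9
```

```bash
python3 jig.py -57 98 13
```

```text
jig coords now [-56.4  96.1] F jig [-14.8   8.4]
TCP [ 577.  -287.8   13.2] yaw 5.8 shift now [ 1.9 -0.6  0.2] rz -0.0 tilt fix [-0.44 -0.25 -0.  ]
  shift after turn [ 1.9 -0.6  0.2] q7 0.65 w 0.175 gf 32.9 F [-15.6   6.9  17.8] t 52.0
```

Emit:
move_arm([
  [[-0.001,0,0,0,0,0,0.005],[-0.001,0,0,0,0,0,0.005],[-0.001,0,0,0,0,0,0.005],[0,0,0,0,0,0,0.005],[0,0,0,0,0,0,0.005]],
])

```text
t: 52.62
eef_pos: [0.577, -0.2878, 0.0131]
tool_rot: [-0.006, 0.67, 0.743, -0.0]
contact_force: [-18.1, 12.4, 22.9]
gripper_width: 0.179
grasp_force: 33.6
```

```bash
python3 jig.py -57 98 13
```

```text
jig coords now [-56.4  96.1] F jig [-16.8  14.2]
TCP [ 577.  -287.8   13.1] yaw 5.9 shift now [ 1.9 -0.6  0.1] rz 0.0 tilt fix [-0.52 -0.49 -0.  ]
  shift after turn [ 1.9 -0.6  0.1] q7 0.66 w 0.179 gf 33.6 F [-18.1  12.4  22.9] t 52.6
```

Three further millimetres of command each way moved nothing, and the force rose to about 17 and 14 N, so the lid is against both fences. I'll loosen the grip so it can settle square, pushing it with one finger.

Emit:
move_arm([
  [[0.002,-0.002,-0.001,0,0,0,0.005],[0,0,0,0,0,0,0.005],[0,0,0,0,0,0,0.021],[0,0,0,0,0,0,0.021],[0,0.001,0,0,0,0,0.021],[0,0.001,0,0,0,0,0.021],[0,0.001,0,0,0,0,0.021],[0,0.001,0,0,0,0,0.021],[0,0.001,0,0,0,0,0.021],[0,0,0,0,0,0,0.021],[0,0,0,0,0,0,0.021]],
])

```text
t: 54.0
eef_pos: [0.5798, -0.2903, 0.0133]
tool_rot: [-0.003, 0.671, 0.742, -0.002]
contact_force: [-14.1, 2.7, 11.5]
gripper_width: 0.249
grasp_force: 6.8
```

```bash
python3 jig.py -57 98 13
```

```text
jig coords now [-53.8  93.4] F jig [-13.8   4.1]
TCP [ 579.8 -290.3   13.3] yaw 5.8 shift now [ 4.6 -3.2  0.3] rz -0.1 tilt fix [-0.45 -0.12 -0.  ]
  shift after turn [ 4.6 -3.2  0.3] q7 0.65 w 0.249 gf 6.8 F [-14.1   2.7  11.5] t 54.0
```

Emit:
move_arm([
  [[0.003,-0.002,-0.001,0,0,0,0.021],[0,0,0,0,0,0,0.005],[0,0,0,0,0,0,0.005],[0,0,0,0,0,0,0.005],[-0.001,0,0,0,0,0,0.005],[-0.001,0,0,0,0,0,0.005],[-0.001,0,0,0,0,0,0.005],[0,0,0,0,0,0,0.005],[0,0,0,0,0,0,0.005]],
])

```text
t: 55.12
eef_pos: [0.5771, -0.2894, 0.014]
tool_rot: [-0.005, 0.67, 0.742, -0.002]
contact_force: [-15.3, 3.4, 13.8]
gripper_width: 0.175
grasp_force: 32.0
```

```bash
python3 jig.py -57 98 13
```

```text
jig coords now [-56.4  94.6] F jig [-14.8   4.9]
TCP [ 577.1 -289.4   14. ] yaw 5.8 shift now [ 3.4 -0.6  1. ] rz -0.1 tilt fix [-0.53 -0.23 -0.  ]
  shift after turn [ 3.4 -0.6  1. ] q7 0.65 w 0.175 gf 32.0 F [-15.3   3.4  13.8] t 55.1
```

Emit:
move_arm([
  [[-0.001,-0.001,0,0,0,0,0.005],[-0.001,0,0,0,0,0,0.005],[-0.001,0,0,0,0,0,0.005],[-0.001,0,0,0,0,0,0.005],[0,0,0,0,0,0,0.005],[0,0,0,0,0,0,0.005]],
])

```text
t: 55.88
eef_pos: [0.5771, -0.2894, 0.014]
tool_rot: [-0.007, 0.67, 0.743, -0.001]
contact_force: [-15.9, 12.6, 17.7]
gripper_width: 0.174
grasp_force: 32.6
```

```bash
python3 jig.py -57 98 13
```

```text
jig coords now [-56.4  94.5] F jig [-14.5  14.2]
TCP [ 577.1 -289.4   14. ] yaw 5.9 shift now [ 3.5 -0.6  1. ] rz 0.1 tilt fix [-0.55 -0.51 -0.  ]
  shift after turn [ 3.5 -0.6  1. ] q7 0.66 w 0.174 gf 32.6 F [-15.9  12.6  17.7] t 55.9
```

Emit:
move_arm([
  [[0,0,0,0,0,0,0.02],[0,0,0,0,0,0,0.03],[0,-0.003,0,0,0,0,0.04],[0,-0.002,0,0,0,0,0.05],[0,0,-0.005,0,0,0,0.05],[0,0,-0.015,0,0,0,0.05],[0,0,-0.03,0,0,0,0.05],[0,0,-0.05,0,0,0,0.05],[0.05,0,-0.05,0,0,0,0.05],[0.06,0,0,0,0,0,0.05],[0.06,0,0,0,0,0,0.05],[0.06,0,0,0,0,0,0.05],[0.06,0,0,0,0,0,0.05],[0,0,0,0,0,0,0.05],[0,0,0,0,0,0,0.05]],
])

```text
t: 57.75
eef_pos: [0.5482, -0.012, 0.1596]
tool_rot: [0.001, 0.67, 0.743, 0.0]
contact_force: [-0.2, -0.9, 1.2]
gripper_width: 0.585
grasp_force: 0.0
```

```bash
python3 - <<'E'
from h import *
im=imaging.read_camera('top');s=imaging.read_camera('side')
m=masks(im)
for c in blobs(m["dark"],(380,135,470,195),50): print(rect("top",c,.031),c.mean(0).round())
f=lambda g:cv2.cvtColor(cv2.createCLAHE(4,(4,4)).apply(cv2.cvtColor(g,cv2.COLOR_RGB2GRAY)),cv2.COLOR_GRAY2BGR)
a=f(cv2.resize(im[120:225,360:495],None,fx=2.9,fy=2.9,interpolation=cv2.INTER_CUBIC))
b=f(cv2.resize(s[235:365,290:440],(400,305),interpolation=cv2.INTER_CUBIC))
cv2.imwrite('pics/p8.png',np.hstack([a[:304],b[:304]]))
delta(577.1,-289.4,50,5.87)
E
```

```text
[ 575.8 -286.6   96.    93.    17.7] [428. 174.]
[ 641.3 -305.7   93.9  142.4   16.1] [436. 144.]
TCP [548.1 -13.4 159.3] yaw 5.7 shift now [-277.4    1.2  109.5] rz -0.1 tilt fix [ 0.04  0.04 -0.  ]
  shift after turn [-277.5    0.6  109.3] q7 0.11 w 0.583 gf 0.0 F [ 0.4 -0.6  0. ] t 57.9
```

View pics/p8.png

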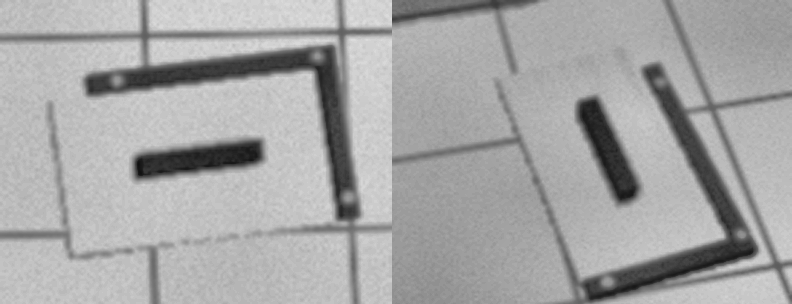

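In both views the lid lies flush against both fences, with the bar at 96.0° against 95.9° for the fence. Now I'll use the placed bricks, whose robot positions are known, to check the camera bias at the box.

```bash
python3 - <<'E'
from h import *
for n,roi in(("top",(100,145,222,222)),("side",(285,95,350,155))):
    im=imaging.read_camera(n);hsv=cv2.cvtColor(im,cv2.COLOR_RGB2HSV)
    w=cv2.inRange(hsv,(0,0,110),(180,70,255))
    # keep labels: white inside box
    for c in sorted(blobs(w,roi,30 if n=="top" else 8),key=lambda c:-c[:,0].mean()):
        r=rect(n,c,.030)
        if r[3]<45: print(n,r)
    for c in blobs(masks(im)["yel"],roi,20):
        a=cv2.boxPoints(cv2.minAreaRect(cast(n,c,.035).astype(np.float32)*1000));print(n,"yel",a.round(1).tolist(),rect(n,c,.035))
E
python3 jig.py -56.4 97 60
```

```text
top yel [[507.5, 366.6000061035156], [629.0, 362.70001220703125], [629.5, 376.1000061035156], [507.8999938964844, 380.0]] [568.5 371.4 178.2 123.7  15.4]
top yel [[501.6000061035156, 175.6999969482422], [623.2000122070312, 171.6999969482422], [623.5, 180.89999389648438], [501.8999938964844, 184.89999389648438]] [562.6 178.3 178.1 123.7  11.2]
side [556.  343.4  80.3  25.8  10.9]
side yel [[501.0, 371.79998779296875], [514.9000244140625, 338.70001220703125], [567.5, 360.70001220703125], [553.5999755859375, 393.79998779296875]] [534.3 366.3  22.7  59.   37.9]
jig coords now [-57.1 372.1] F jig [ 0.  -0.3]
TCP [548.  -13.3 158.9] yaw 5.7 shift now [-275.1    1.4   99.1] rz -0.1 tilt fix [ 0.02  0.03 -0.  ]
  shift after turn [-275.1    0.7   98.9] q7 0.11 w 0.583 gf 0.0 F [ 0.1 -0.3 -0.2] t 58.0
```

```bash
python3 - <<'E'
from h import *
p=np.array([[132,181],[216,181.5],[304,182.5],[390,183]])/4-.375+[95,140]
print((cast("top",p,.03)*1000).round(1))
k=lambda x,y:(95+x/4-.375,140+y/4-.375)
print((cast("top",[k(52,50),k(467,56),k(459,308),k(41,299)],.046)*1000).round(1))
im=imaging.read_camera("top");g=im[180:182,95:225].mean(0).astype(int)
print([(95+i,*v) for i,v in enumerate(g) if i<26 or i>98])
E
```

```text
[[566.3 343.1]
 [565.2 299.3]
 [563.8 253.3]
 [562.6 208.3]]
[[633.3 378.7]
 [625.9 164.3]
 [495.5 168.4]
 [504.4 381.8]]
[(95, np.int64(174), np.int64(176), np.int64(182)), (96, np.int64(173), np.int64(176), np.int64(181)), (97, np.int64(173), np.int64(177), np.int64(182)), (98, np.int64(175), np.int64(178), np.int64(184)), (99, np.int64(173), np.int64(176), np.int64(181)), (100, np.int64(174), np.int64(178), np.int64(183)), (101, np.int64(173), np.int64(176), np.int64(181)), (102, np.int64(173), np.int64(176), np.int64(181)), (103, np.int64(173), np.int64(177), np.int64(182)), (104, np.int64(174), np.int64(176), np.int64(179)), (105, np.int64(173), np.int64(168), np.int64(166)), (106, np.int64(173), np.int64(140), np.int64(123)), (107, np.int64(160), np.int64(107), np.int64(73)), (108, np.int64(119), np.int64(72), np.int64(38)), (109, np.int64(77), np.int64(50), np.int64(21)), (110, np.int64(99), np.int64(80), np.int64(10)), (111, np.int64(149), np.int64(133), np.int64(10)), (112, np.int64(170), np.int64(168), np.int64(10)), (113, np.int64(173), np.int64(175), np.int64(10)), (114, 
[... 1224 characters left out ...]
64(83), np.int64(53), np.int64(30)), (212, np.int64(50), np.int64(31), np.int64(16)), (213, np.int64(48), np.int64(30), np.int64(17)), (214, np.int64(58), np.int64(41), np.int64(33)), (215, np.int64(91), np.int64(80), np.int64(70)), (216, np.int64(135), np.int64(125), np.int64(112)), (217, np.int64(149), np.int64(142), np.int64(131)), (218, np.int64(162), np.int64(160), np.int64(157)), (219, np.int64(173), np.int64(175), np.int64(177)), (220, np.int64(175), np.int64(178), np.int64(181)), (221, np.int64(175), np.int64(178), np.int64(182)), (222, np.int64(176), np.int64(180), np.int64(182)), (223, np.int64(174), np.int64(177), np.int64(181)), (224, np.int64(175), np.int64(178), np.int64(181))]
```

```bash
python3 - <<'E'
from h import *
im0=cv2.imread("pics/top0.png")[:,:,::-1];im1=imaging.read_camera("top")
C=imaging.calibration("top");K=np.array(C["intrinsics"]);T=np.linalg.inv(np.array(C["extrinsics"]))
def proj(p):
    q=T[:3,:3]@np.array(p)+T[:3,3];q=K@q;return q[:2]/q[2]
# profiles averaged along the fences, as function of coordinate across fence (cast on z=.007), relative to nominal bar-based lid frame
c=np.array([.5758,-.2866]);t=np.radians(5.95);ex=np.array([np.cos(t),np.sin(t)]);ey=np.array([-np.sin(t),np.cos(t)])
for name,ax,al,s in(("x fence",ex,ey,np.linspace(-.085,.03,40)),("y fence",-ey,ex,np.linspace(-.045,.045,40)),("y far edge",ey,ex,np.linspace(-.045,.045,40)),("x near edge",-ex,ey,np.linspace(-.08,.08,60))):
    base=.059 if "x" in name else .100
    print(name)
    for im in(im0,im1):
        v=[]
        for d in np.arange(-.008,.0221,.002):
            q=np.array([proj([*(c+ax*(base+d)+al*k),.007]) for k in s]).astype(np.float32)
            v.append(cv2.remap(cv2.cvtColor(im,cv2.COLOR_RGB2GRAY),q[:,0][None],q[:,1][None],cv2.INTER_LINEAR).mean())
        print(np.round(v).astype(int).tolist())
E
```

```text
x fence
[156, 156, 154, 140, 103, 68, 62, 66, 67, 67, 68, 78, 104, 137, 153, 156]
[177, 178, 177, 173, 152, 108, 80, 75, 76, 76, 77, 88, 118, 154, 172, 176]
y fence
[158, 158, 156, 144, 109, 63, 43, 55, 66, 71, 73, 74, 77, 91, 119, 142]
[177, 177, 177, 176, 167, 137, 90, 69, 75, 80, 82, 83, 86, 103, 134, 159]
y far edge
[157, 159, 158, 158, 159, 159, 158, 158, 158, 159, 159, 159, 158, 159, 159, 159]
[179, 176, 167, 158, 167, 174, 176, 177, 177, 177, 177, 177, 177, 176, 176, 176]
x near edge
[96, 99, 115, 137, 151, 156, 158, 158, 158, 158, 158, 158, 158, 158, 158, 158]
[178, 178, 175, 168, 168, 173, 176, 176, 176, 176, 176, 176, 176, 176, 176, 177]
```

The lid fills exactly 118 × 200 mm up to both fence faces, with gaps under 0.3 mm, and its centre is at (577.1, -288.9). Next I'll regrip and lift it.

```bash
python3 -c "
from h import *
delta(577.1,-288.9,60,5.87)"
```

```text
TCP [547.9 -12.8 158.7] yaw 5.8 shift now [-277.6    1.3   98.8] rz -0.1 tilt fix [ 0.    0.02 -0.  ]
  shift after turn [-277.6    0.8   98.7] q7 0.11 w 0.589 gf 0.0 F [-0.4  0.7 -0.4] t 58.0
```

Emit:
move_arm([
  [[-0.03,0,0,0,0,-0.1,0.05],[-0.031,0.0001,0,0,0,0,0.05],[-0.031,0.0001,0,0,0,0,0.05],[-0.031,0.0001,0,0,0,0,0.05],[-0.031,0.0001,0,0,0,0,0.05],[-0.031,0.0001,0,0,0,0,0.05],[-0.031,0.0001,0.01,0,0,0,0.05],[-0.031,0.0001,0.02,0,0,0,0.05],[-0.0306,0.0001,0.03,0,0,0,0.05],[0,0,0.03,0,0,0,0.05],[0,0,0.008,0,0,0,0.05],[0,0,0,0,0,0,0.05],[0,0,0,0,0,0,0.05]],
], squeeze=70)

```text
t: 59.68
eef_pos: [0.5785, -0.2875, 0.0621]
tool_rot: [0.001, 0.669, 0.743, 0.0]
contact_force: [0.4, -0.3, 1.4]
gripper_width: 0.59
grasp_force: 0.0
```

```bash
python3 -c "
from h import *
delta(577.1,-288.9,13.5,5.87)"
```

```text
TCP [ 578.5 -287.5   62.1] yaw 6.0 shift now [-1.2 -1.6 48.6] rz 0.1 tilt fix [ 0.11  0.05 -0.  ]
  shift after turn [-1.2 -1.5 48.6] q7 0.65 w 0.590 gf 0.0 F [ 0.4 -0.3  1.4] t 59.7
```

Emit:
move_arm([
  [[-0.001,-0.0014,0.01,0,0,0.1,0.05],[0,0,0.015,0,0,0,0.05],[0,0,0.015,0,0,0,0.05],[0,0,0.008,0,0,0,0.05],[0,0,0,0,0,0,0.05],[0,0,0,0,0,0,0.03],[0,0,0,0,0,0,0.02],[0,0,0,0,0,0,0.005],[0,0,0,0,0,0,0.005],[0,0,0,0,0,0,0.005],[0,0,0,0,0,0,0.005],[0,0,0,0,0,0,0.005]],
])

```text
t: 61.18
eef_pos: [0.5768, -0.2888, 0.0135]
tool_rot: [0.001, 0.67, 0.743, 0.0]
contact_force: [-1.0, 0.9, 6.0]
gripper_width: 0.168
grasp_force: 70.3
```

```bash
python3 -c "
from h import *
delta(577.1,-288.9,13.5,5.87)"
```

```text
TCP [ 576.8 -288.8   13.5] yaw 5.9 shift now [-0.1  0.3 -0. ] rz 0.0 tilt fix [ 0.06  0.02 -0.  ]
  shift after turn [-0.1  0.3 -0. ] q7 0.66 w 0.168 gf 70.3 F [-1.   0.9  6. ] t 61.2
```

Emit:
move_arm([
  [[0,0,-0.005,0,0,0,0.005],[0,0,-0.01,0,0,0,0.005],[0,0,-0.015,0,0,0,0.005],[0,0,-0.02,0,0,0,0.005],[0,0,-0.02,0,0,0,0.005],[0,0,-0.02,0,0,0,0.005],[0,0,-0.02,0,0,0,0.005],[0,0,-0.01,0,0,0,0.005],[0,0,0,0,0,2,0.005],[0,0,0,0,0,3,0.005],[0,0,0,0,0,2.8,0.005],[0,0,0,0,0,0,0.005],[0,0,0,0,0,0,0.005]],
])

```text
t: 62.8
eef_pos: [0.576, -0.2885, 0.1321]
tool_rot: [-0.0, 0.719, 0.695, -0.0]
contact_force: [0.3, 0.1, -2.5]
gripper_width: 0.169
grasp_force: 69.3
```

```bash
python3 -c "
from h import *
delta(565.3,273.4,120,-1.9)
o=bot.get_obs();print(o['torque'])"
```

```text
TCP [ 576.  -288.5  132.1] yaw -1.9 shift now [561.2 -29.1  12.2] rz 0.0 tilt fix [-0.06 -0.01 -0.  ]
  shift after turn [561.2 -29.3  12.1] q7 0.51 w 0.169 gf 69.3 F [ 0.3  0.1 -2.5] t 62.8
[ 0.01262268 -0.03297439  0.01199138]
```

Emit:
move_arm([
  [[0.012,-0.001,0,0,0,0,0.005],[0.022,-0.0014,0,0,0,0,0.005],[0.031,-0.0016,0,0,0,0,0.005],[0.034,-0.0017,0,0,0,0,0.005],[0.034,-0.0017,0,0,0,0,0.005],[0.034,-0.0017,0,0,0,0,0.005],[0.034,-0.0017,0,0,0,0,0.005],[0.034,-0.0017,0,0,0,0,0.005],[0.034,-0.0017,0,0,0,0,0.005],[0.034,-0.0017,0,0,0,0,0.005],[0.034,-0.0017,0,0,0,0,0.005],[0.034,-0.0017,0,0,0,0,0.005],[0.034,-0.0017,0,0,0,0,0.005],[0.034,-0.0017,0,0,0,0,0.005],[0.034,-0.0017,0,0,0,0,0.005],[0.034,-0.0017,0,0,0,0,0.005],[0.031,-0.0016,0,0,0,0,0.005],[0.023,-0.0013,0,0,0,0,0.005],[0,0,0,0,0,0,0.005],[0,0,0,0,0,0,0.005]],
])

```text
t: 65.3
eef_pos: [0.5658, 0.2719, 0.1326]
tool_rot: [0.0, 0.719, 0.695, -0.0]
contact_force: [-0.7, -1.2, -4.2]
gripper_width: 0.164
grasp_force: 69.3
```

```bash
python3 - <<'E'
from h import *
delta(565.3,273.4,64,-1.9)
im=imaging.read_camera('top');s=imaging.read_camera('side')
a=cv2.resize(im[125:245,85:245],(440,330),interpolation=cv2.INTER_CUBIC);b=cv2.resize(s[30:180,230:400],(374,330),interpolation=cv2.INTER_CUBIC)
cv2.imwrite('pics/p9.png',np.hstack([a[:,:426],b])[:,:,::-1])
E
```

```text
TCP [565.8 271.9 132.6] yaw -2.0 shift now [ 1.5 -0.5 68.6] rz -0.1 tilt fix [-0.01  0.06  0.  ]
  shift after turn [ 1.5 -0.5 68.6] q7 -0.45 w 0.164 gf 69.3 F [-0.7 -1.2 -4.2] t 65.3
```

View pics/p9.png

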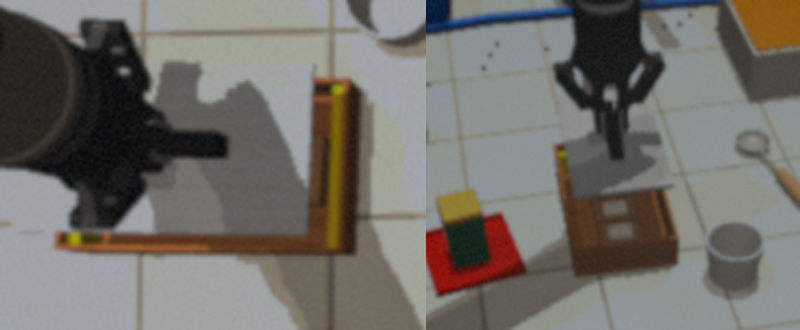

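The lid is held level over the box. I'll lower it to just above the rim.

Emit:
move_arm([
  [[0.001,-0.0003,0.01,0,0,0,0.005],[0,0,0.018,0,0,0,0.005],[0,0,0.018,0,0,0,0.005],[0,0,0.015,0,0,0,0.005],[0,0,0.007,0,0,0,0.005],[0,0,0,0,0,0,0.005],[0,0,0,0,0,0,0.005],[0,0,0,0,0,0,0.005]],
])

```text
t: 66.4
eef_pos: [0.5662, 0.2743, 0.0654]
tool_rot: [0.0, 0.719, 0.695, 0.001]
contact_force: [-0.5, -0.4, -3.1]
gripper_width: 0.167
grasp_force: 69.3
```

```bash
python3 - <<'E'
from h import *
delta(565.3,273.4,48.5,-1.9)
# plate right short edge vs right ledge inner/rim, visible in top view: profile along y at several x
im=imaging.read_camera('top')
C=imaging.calibration("top");K=np.array(C["intrinsics"]);T=np.linalg.inv(np.array(C["extrinsics"]))
def proj(p):
    q=T[:3,:3]@np.array(p)+T[:3,3];q=K@q;return q[:2]/q[2]
t=np.radians(-1.8);ex=np.array([np.cos(t),np.sin(t)]);ey=np.array([-np.sin(t),np.cos(t)]);c=np.array([.5653,.2734])
for nm,f in(("-y",lambda k,d:c+ex*k*.04-ey*(.100+d)),("-x",lambda k,d:c-ex*(.059+d)-ey*(.05+.03*k))):
    print(nm)
    ds=np.arange(-.010,.0161,.002)
    q=[np.array([proj([*f(k,d),.055]) for k in np.linspace(-1,1,30)]).astype(np.float32) for d in ds]
    for d,a in zip(ds,q):print("%.0f"%(d*1000),cv2.remap(im,a[:,0][None],a[:,1][None],cv2.INTER_LINEAR).mean((0,1)).round().astype(int),end=" ")
    print()
E
```

```text
TCP [566.2 274.3  65.4] yaw -1.9 shift now [-0.9 -0.9 16.9] rz -0.0 tilt fix [ 0.07 -0.05  0.  ]
  shift after turn [-0.9 -0.9 16.9] q7 -0.44 w 0.167 gf 69.3 F [-0.5 -0.4 -3.1] t 66.4
-y
-10 [138 139 142] -8 [143 145 148] -6 [146 148 151] -4 [141 141 143] -2 [125 119 109] 0 [117  99  55] 2 [123  96  16] 4 [131  94  21] 6 [135  86  35] 8 [118  72  36] 10 [78 48 26] 12 [51 32 19] 14 [45 29 18] 16 [50 36 26] 
-x
-10 [100  97  94] -8 [99 96 93] -6 [98 95 92] -4 [97 92 89] -2 [93 82 76] 0 [87 65 51] 2 [85 54 33] 4 [84 52 29] 6 [81 50 29] 8 [79 57 41] 10 [93 81 70] 12 [115 108  98] 14 [126 120 111] 16 [128 123 115]
```

Emit:
move_arm([
  [[-0.0008,-0.0008,0.002,0,0,0,0.005],[0,0,0.003,0,0,0,0.005],[0,0,0.003,0,0,0,0.005],[0,0,0.003,0,0,0,0.005],[0,0,0.003,0,0,0,0.005],[0,0,0,0,0,0,0.005],[0,0,0,0,0,0,0.005]],
])

```text
t: 67.32
eef_pos: [0.5649, 0.2733, 0.0507]
tool_rot: [0.0, 0.719, 0.695, 0.0]
contact_force: [0.4, -0.1, -3.4]
gripper_width: 0.167
grasp_force: 69.3
```

```bash
python3 -c "
from h import *
delta(565.3,273.4,48.5,-1.9)"
```

```text
TCP [564.9 273.3  50.7] yaw -1.9 shift now [0.1 0.4 2.2] rz -0.0 tilt fix [ 0. -0.  0.]
  shift after turn [0.1 0.4 2.2] q7 -0.43 w 0.167 gf 69.3 F [ 0.4 -0.1 -3.4] t 67.3
```

Well below rim height with no contact force, so the lid is inside the mouth. I'll lower the last 2–3 mm, release and retreat.

Emit:
move_arm([
  [[0,0.0003,0.001,0,0,0,0.005],[0,0,0.001,0,0,0,0.005],[0,0,0.0007,0,0,0,0.005],[0,0,0,0,0,0,0.005],[0,0,0,0,0,0,0.005]],
])

```text
t: 67.95
eef_pos: [0.5652, 0.2733, 0.0485]
tool_rot: [-0.0, 0.719, 0.695, 0.0]
contact_force: [-3.3, -0.6, 5.2]
gripper_width: 0.168
grasp_force: 70.4
```

```bash
python3 -c "
from h import *
delta(565.3,273.4,48.5,-1.9)"
```

```text
TCP [565.2 273.3  48.5] yaw -1.9 shift now [ 0.1  0.1 -0. ] rz -0.0 tilt fix [ 0.   -0.01  0.  ]
  shift after turn [ 0.1  0.1 -0. ] q7 -0.43 w 0.168 gf 70.4 F [-3.3 -0.6  5.2] t 68.0
```

Emit:
move_arm([
  [[0,0,0,0,0,0,0.02],[0,0,0,0,0,0,0.03],[0,0,0,0,0,0,0.045],[0,0,0,0,0,0,0.045],[0,0,0,0,0,0,0.045],[0,0,-0.005,0,0,0,0.045],[0,0,-0.015,0,0,0,0.045],[0,0,-0.03,0,0,0,0.045],[0,0,-0.04,0,0,0,0.045],[0,0,-0.04,0,0,0,0.045],[-0.05,0,0,0,0,0,0.045],[-0.06,0,0,0,0,0,0.045],[-0.06,0,0,0,0,0,0.045],[-0.06,0,0,0,0,0,0.045],[-0.06,0,0,0,0,0,0.045],[0,0,0,0,0,0,0.045],[0,0,0,0,0,0,0.045]],
])

```text
t: 70.08
eef_pos: [0.5558, -0.0161, 0.1788]
tool_rot: [0.0, 0.719, 0.695, 0.001]
contact_force: [0.2, 0.3, -0.7]
gripper_width: 0.525
grasp_force: 0.0
```

```bash
python3 - <<'E'
from h import *
im=imaging.read_camera('top');s=imaging.read_camera('side')
a=cv2.resize(im[95:325,85:305],(440,460),interpolation=cv2.INTER_CUBIC);b=cv2.resize(s[70:200,215:395],(360,260),interpolation=cv2.INTER_CUBIC)
b=np.pad(b,((0,200),(0,0),(0,0)));cv2.imwrite('pics/p10.png',np.hstack([a,b])[:,:,::-1])
m=masks(im)
for c in blobs(m["dark"],(130,160,190,210),40): print("bar",rect("top",c,.066))
E
```

```text
bar [564.2 269.   88.9  94.8  18.2]
```

View pics/p10.png

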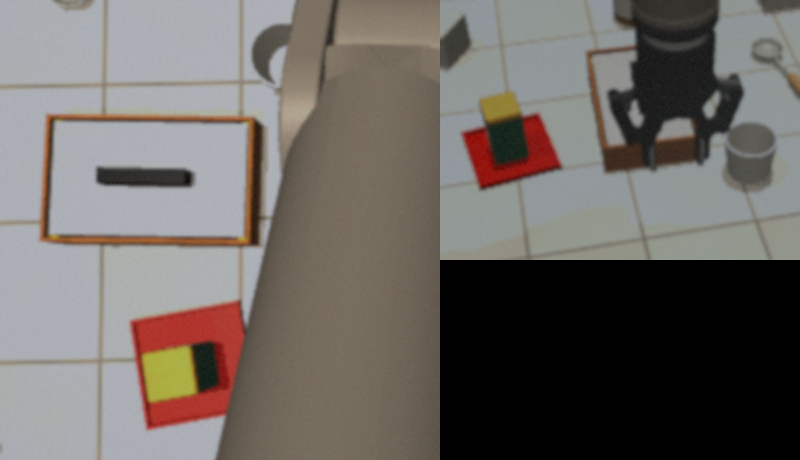

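The lid lies level inside the walls, with an even margin all round. The tin stands on the tray, the cup is in its place, and the gripper is clear of everything.

```bash
python3 -c "
from station import bot
print(bot.hand_in())"
```

```text
the job is handed in; nothing more can be done
None
```

Job handed in, with no result returned: tin on the red tray, four bricks flat in the box, lid squared on the stop then seated and released, cup not touched.

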